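Load the leaf block into the rubbing jig

TASK

Set up the leaf pattern for rubbing foil: take the carved block with the leaf sprig (the one whose raised field is rectangular) from the leaning rack and lower it, carved face up, into the pocket of the rubbing jig without dropping it in, so that it lies flat and fully down. Then let go of it and swing the jig's hinged hold-down frame down over the block until it is fully closed, and leave the sun block standing in its place in the rack.

Things in the scene. Friction and masses are not known exactly. Their poses are not given: they have to be found in the camera images.
- leaf_block: wooden block: flange 110 (x) x 64 (y) x 9 (z) mm with a raised rectangular field 92 x 46 x 10 mm on its +z side (leaf sprig in relief), flat underside, 0.11-0.23 kg. Origin: centre of the underside; x along the length, z out of the carved face. Leans in either rack bay: x points up the back slat, 25 deg off vertical, z to the rack's open front and 25 deg upward. Grip across the 64 mm width
- sun_block: the other block: same flange, lean, origin and axes, but a raised round field 46 mm in diameter (sun in relief). Stays in the rack
- block_rack: fixed wooden rack, foot 110 (x) x 262 (y) mm, origin under its centre, front to -x. Bays at y = -64 and +64 mm, 60 mm free between the blocks. Their lower ends stand on a ledge about 35 mm up, behind an 8 mm lip. Behind each block are a slat 36 mm wide, 8 mm thick and, over the lowest 26 mm of its length, a full-width rail; else fingertips can reach past its long edges
- rubbing_jig: fixed jig to the left of the rack, on a plywood base 212 (x) x 126 (y) x 14 mm, origin at the centre of its underside. The pocket is in its middle; the hold-down frame is hinged at its +x end (the end away from the rack) and opens up and back toward +x
- jig_pocket (a point): centre of the pocket floor, 36 mm above the table, axes as the jig's. Pocket 115 (x) x 68 (y) x 9 mm deep (as thick as the flange); the block fits either way round. Full walls 10 mm thick at both x ends; the sides have only corner walls: the middle 67 mm of each long side is open for fingers down to the base, 22 mm below the floor (the floor is 50 mm wide there)
- frame_hinge (a point): middle of the frame's hinge axis, which runs along the jig's y: 86 mm toward +x from the pocket centre, 14 mm above the pocket floor
- frame_end (a point): middle of the upper face (upper when closed) of the frame's free end bar, 148 mm from the hinge axis. The bar spans 136 to 160 mm from the axis, 90 mm wide, 8 mm thick; a wooden pull tab 36 mm wide, 9 mm thick, reaches on to 178 mm. The frame's window, 100 x 54 mm, passes round the raised field. Closed, this point lies 62 mm toward -x from the pocket centre, 18 mm above its floor
- hold_frame (a joint): angle of the aluminium hold-down frame, rad: 0 closed and level over the flange, pi/2 upright, stop at 1.95; starts at 1.6 to 1.85. Stiff hinge: it stays where it is left and takes about 1 to 4 N at the end bar to move
There are look-alikes about, which are no part of the job. What is shaped like the leaf_block but white or yellow is not meant.

How it is judged:
On the way, in this order (a step that is already met when the one before it is completed fails the run):
1. the leaf block is lowered carved face up into the pocket in the gripper, with the frame still open (within 8 mm of the floor, 8 mm of the centre, about level) (horizontal distance between leaf_block and jig_pocket below 0.008 m and z of leaf_block in the frame of jig_pocket below 0.008 m and angle between leaf_block's own z axis and vertical below 0.2 rad and contact force between the fingers and leaf_block above 0.5 N and value of joint hold_frame above 0.8 rad), for 0.05 s.
2. the leaf block lies seated in the pocket, released, with the frame not yet closed (horizontal distance between leaf_block and jig_pocket below 0.005 m and z of leaf_block in the frame of jig_pocket below 0.003 m and angle between leaf_block's own z axis and vertical below 0.06 rad and angle between the x axis of leaf_block and the x axis of jig_pocket, either way round below 0.06 rad and contact force between the fingers and leaf_block below 0.1 N and value of joint hold_frame above 0.5 rad), for 0.1 s.
At the end, for the whole second after the job is handed in: the leaf block lies at rest carved face up in the pocket (within 5 mm of its centre, underside within 3 mm of the floor, level and square within 0.06 rad), the hold-down frame is closed over it (joint below 0.04 rad), and the sun block is within 20 mm of where it was (horizontal distance between leaf_block and jig_pocket below 0.005 m and z of leaf_block in the frame of jig_pocket below 0.003 m and angle between leaf_block's own z axis and vertical below 0.06 rad and angle between the x axis of leaf_block and the x axis of jig_pocket, either way round below 0.06 rad and value of joint hold_frame below 0.04 rad and linear speed of leaf_block below 0.02 m/s and distance of sun_block from where it was at the start of the episode below 0.02 m); the robot touches nothing.
It fails at once if the sun block is knocked or taken out of its place (moved more than 30 mm) (distance of sun_block from where it was at the start of the episode above 0.03 m).
It also fails if it takes over 58 s, if anything falls off the work surface, if the arm or the gripper's body presses on something with over 40 N, if the wrist force passes 120 N, or if a joint passes its speed limit or range.

ROBOT

A 6-joint arm with a two-finger parallel gripper is mounted at the origin on a cart in front of the work surface, level with it; the furniture and walls round the work are solid. World frame = base frame: x ahead of the robot, y to its left, z up, the work surface at z = 0. Lengths are in m, angles in rad, forces in N, time in s.
With the tool pointing down it reaches from about 0.4 to 0.825 m from the base axis. Payload 7 kg.
Tool frame: the origin (TCP) lies on the centre line of the jaws, within the pads' length; the fingertips stand 14 mm ahead of it and the grasp point (between the pads) lies 5 mm behind it; z points along the fingers, y is the line along which they close (so a half turn about z gives the same grasp; the last joint's range is limited). The gripper opens to 88 mm and grips with 3 to 60 N. Pads are 19 mm wide; open, the fingers measure 130 mm over their backs; the gripper's body (78 mm by 193 mm) begins 47 mm behind the grasp point.
Start: joints at [-1.057, 0.359, 0.012, 0, -1.224, -0.288], TCP at [0.151, -0.658, 0.211] pointing down, gripper open.
Joint ranges: [-3.07, 3.07], [-1.43, 2.12], [-1.02, 1.25], [-3.03, 1.67], [-3.05, -0], [-3.03, 3.03]. Speed limits (rad/s): [2.39, 2.39, 3.01, 3.14, 3.14, 3.14].

INTERFACE

Orientations are given as [roll, pitch, yaw] about the fixed x, y, z axes, in that order (R = Rz(yaw) Ry(pitch) Rx(roll)).
In Python, from station import arm gives the robot as it stands.
- The arm moves only by the tool move_arm, never from a script. Its argument "rows" is a list of rows, each an object with "translation": the shift along the tool's x, y, z in cm, a list of three; "rot": the turn, a rotation vector about the tool's x, y, z in degrees, a list of three; "hand": the closure, from 0 (fully open) to 1 (shut). A call has 1 to 8 rows; each row is the pose to reach, as a shift and turn from the pose commanded when the call began, along the tool's axes at that moment; what a row does not reach only later rows make up. A row lasts 1/12 s, in which the tool goes at most 41.7 mm and 7.16 degrees, less where a joint would pass 70% of its speed; a pose out of reach is approached as far as the arm can. A call with a gripper value outside its range is refused whole. The fingers move at their own pace and stop on an object; "squeeze" is the grip in N (left out, the last holds). Time passes only in rows, so rows that repeat a pose let the fingers close. It gives the time, the measured TCP pose, the force, the opening and the grip force at its end, in the units of the state.
- arm.get_state(): the state, without advancing time (a new reading comes with each control period).
- arm.grab_frame(name): name is "scene" or "top" or "wrist"; returns (picture, depth): 420x560x3 uint8, red, green, blue; 420x560 float32, m along the optical axis (not along the pixel's ray), 0 where there is no reading.
- arm.camera_params(name): a dict with "vfov" (degrees; the focal length in pixels is half the picture's height over the tangent of half this angle, whatever the lens; pixels are square), "cx", "cy" (the principal point, pixels), "position" and "orientation" of the camera in the world; the wrist camera has in their place "tool_from_camera" (4x4, takes a point from camera to tool coordinates, whose origin is the TCP and whose axes are the flange's). Camera axes: x right, y down, z forward; pixel columns grow to the right and rows downward; lengths in m; the calibration is good to about 2 mm. A picture is of the moment at which its call begins: read the wrist's pose just before it. camera_params takes no time and is no camera call.
- arm.job_done(): hands the job in; it is judged then, once.
Trained networks look in the newest picture that a camera, given by its name, has taken for a name from the list of things; names that differ only in an ending like _2 or _b are one class to them, and where a whole thing is asked for, a point or a joint stands for the part that bears it (a point fixed in the world has none). Each returns a list of dicts, best first, with "p" (0 to 1); they miss things now and then, are a little off and sometimes report something else, mostly with a low value. They report only what shows in the picture. A call takes as long as a camera call. They do not tell look-alikes from the thing itself.
- arm.search_frame(label, camera): "point" ([x, y, z] in m, in the coordinates of the camera as it stood for that picture, good to about 4 mm: the middle of the surface that is visible of it).
- arm.pinpoint(label, camera): "point" ([x, y, z] in m, in the coordinates of the camera as it stood for that picture, good to about 4 mm: a listed point, or the origin of a listed thing).
The state is a dict: "t": time; "q": joint angles; "qd": joint speeds; "joint_efforts": joint torques, N m; "eef_pos": TCP position; "ee_rot": TCP orientation; "force": force on the tool from outside, world axes, zero at the start; "moment": the same for the moment, N m; "width": finger opening in m; "gripper_force": force on a finger pad.
Only numpy, scipy, OpenCV 4.12 (cv2) and the standard library are available. Lean on these libraries where they do the work, as an engineer would, in place of code of your own. Each camera call takes 0.05 s, during which the arm holds its last target. There are 200 camera calls.

## Working session

There is one attempt and no reset: what is moved stays moved. The work goes in short steps, Python scripts to look and compute and a tool call to move; the robot and the scene stay as the last step left them, time stands still between calls to the robot, and variables do not carry over. Pictures are saved under pics/ and viewed, at most 10 in all, crops included, and the job is handed in when it is done.

Besides the shell and the picture viewer there is one more tool, called after ">>>" by a JSON object that holds its "api" and its "payload", one argument or row to a line. move_arm: Moves the arm, as the interface text tells. Its arguments: {"type":"object","properties":{"rows":{"type":"array","items":{"type":"object","properties":{"translation":{"type":"array","items":{"type":"number"}},"rot":{"type":"array","items":{"type":"number"}},"hand":{"type":"number"}}}},"squeeze":{"type":"number"}},"required":["rows"]}

```bash
ls; mkdir -p pics; cat > h.py <<'E'
import numpy as np, cv2
from scipy.spatial.transform import Rotation as R
from station import arm
def K(c):
    p=arm.camera_params(c); f=210/np.tan(np.radians(p['vfov'])/2); return f,p['cx'],p['cy'],p
def T_tool(s=None):
    s=s or arm.get_state(); T=np.eye(4); T[:3,:3]=R.from_euler('xyz',s['ee_rot']).as_matrix(); T[:3,3]=s['eef_pos']; return T
def camT(c):
    p=arm.camera_params(c)
    if c=='wrist': return T_tool()@np.array(p['tool_from_camera'])
    T=np.eye(4); o=np.array(p['orientation'])
    T[:3,:3]=o if o.shape==(3,3) else (R.from_euler('xyz',o).as_matrix() if o.size==3 else R.from_quat(o).as_matrix()); T[:3,3]=p['position']; return T
def cloud(c,d,T):
    f,cx,cy,_=K(c); v,u=np.mgrid[:420,:560]
    P=np.stack([(u-cx)/f*d,(v-cy)/f*d,d],-1)@T[:3,:3].T+T[:3,3]; P[d==0]=np.nan; return P
def shot(c,name):
    T=camT(c); im,d=arm.grab_frame(c); cv2.imwrite(f'pics/{name}.png',im[:,:,::-1]); P=cloud(c,d,T); np.savez(f'pics/{name}.npz',im=im,P=P,T=T); return im,P,T
E
python3 - <<'E'
from h import *
np.set_printoptions(precision=3,suppress=True)
print(arm.get_state())
for c in ['scene','top','wrist']:
    print(c,arm.camera_params(c))
ims=[]
for c in ['scene','top']:
    im,P,T=shot(c,c+'0')
    ims.append(im)
    for l in ['leaf_block','sun_block','block_rack','rubbing_jig','jig_pocket','frame_hinge','frame_end']:
        for r in arm.pinpoint(l,c)[:3]: print(c,l,round(r['p'],2),T[:3,:3]@r['point']+T[:3,3])
E
```

```text
pics
{'t': 0.0, 'q': array([-1.057,  0.359,  0.011, -0.   , -1.224, -0.288]), 'qd': array([-0.001, -0.   ,  0.001, -0.003,  0.001, -0.   ]), 'joint_efforts': array([  0.001, -58.272,  29.306,   6.997,   0.007,  -0.   ]), 'eef_pos': array([ 0.151, -0.657,  0.211]), 'ee_rot': array([ 3.14 , -0.   , -2.916]), 'force': array([-0.189, -0.512, -1.15 ]), 'moment': array([ 0.013, -0.004, -0.005]), 'gripper_force': 0.0, 'width': 0.08775300465629096}
scene {'vfov': 46.94541635430298, 'cx': 283.0702861688677, 'cy': 201.44861603025421, 'position': array([-0.253, -1.284,  0.973]), 'orientation': array([-2.163,  0.002, -0.612])}
top {'vfov': 51.148149496310914, 'cx': 278.7238349833814, 'cy': 206.8703591619879, 'position': array([ 0.207, -0.222,  1.694]), 'orientation': array([-2.982,  0.011, -1.573])}
wrist {'vfov': 59.602333546643685, 'cx': 281.54017816290263, 'cy': 204.0657326976665, 'tool_from_camera': array([[ 0.   , -0.969, -0.249,  0.066],
       [ 1.   ,  0.001, -0.001,  0.001],
       [ 0.001, -0.249,  0.969, -0.174],
       [ 0.   ,  0.   ,  0.   ,  1.   ]])}
scene leaf_block 0.72 [ 0.347
[... 210 characters left out ...]
g 0.97 [ 0.517  0.13  -0.001]
scene jig_pocket 0.72 [0.514 0.129 0.032]
scene jig_pocket 0.47 [ 0.519  0.128 -0.001]
scene frame_hinge 0.73 [0.503 0.217 0.051]
scene frame_end 0.58 [0.497 0.246 0.192]
scene frame_end 0.44 [0.515 0.128 0.036]
top leaf_block 0.81 [ 0.348  0.181 -0.005]
top leaf_block 0.72 [ 0.472 -0.316  0.087]
top leaf_block 0.32 [0.519 0.127 0.039]
top sun_block 0.79 [ 0.589 -0.277  0.086]
top block_rack 0.97 [ 0.528 -0.295  0.001]
top block_rack 0.36 [ 0.589 -0.277  0.087]
top rubbing_jig 0.96 [0.515 0.129 0.   ]
top rubbing_jig 0.65 [ 0.59  -0.278  0.085]
top jig_pocket 0.74 [0.518 0.128 0.035]
top frame_hinge 0.75 [0.503 0.215 0.054]
top frame_end 0.92 [0.503 0.247 0.192]
```

View pics/scene0.png

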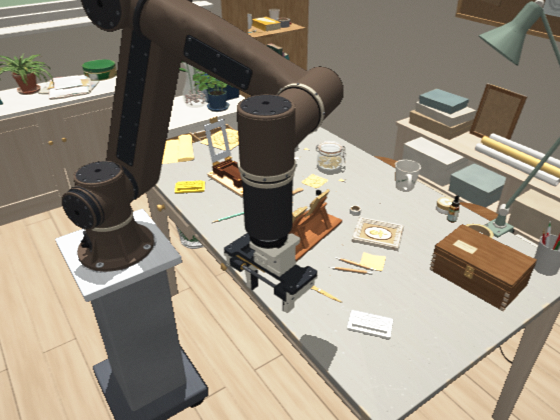

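View pics/top0.png

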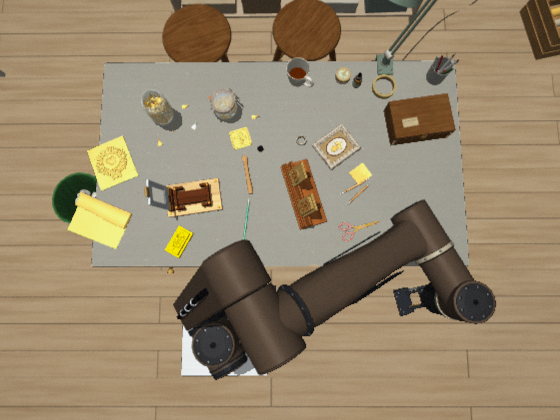

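The scene view shows the rack partly hidden behind the gripper at about (315,220), and the jig with its open frame at (225,165). The top view shows the rack at (303,193) with two blocks, the jig at (193,197) with its frame at (157,195), and look-alikes at (180,240) in yellow and on paper. Next I'll enlarge the rack and work out its axes.

```bash
python3 - <<'E'
from h import *
np.set_printoptions(precision=3,suppress=True)
a=np.load('pics/top0.npz'); im=a['im'];P=a['P']
c1=cv2.resize(im[150:240,270:340],None,fx=5.7,fy=5.7,interpolation=3)[:513,:399]
c2=cv2.resize(im[165:230,140:230],None,fx=4.4,fy=4.4,interpolation=3)
out=np.zeros((520,800,3),np.uint8); out[:c1.shape[0],:c1.shape[1]]=c1; out[:c2.shape[0],400:400+c2.shape[1]]=c2
cv2.imwrite('pics/crop1.png',out[:,:,::-1])
# rack profile
ex=np.array([.95,.31]);ex/=np.linalg.norm(ex); c=np.array([.528,-.297])
q=P[...,:2]-c; b=q@ex; n=q@np.array([-ex[1],ex[0]]); z=P[...,2]
for s in (-.064,.064):
    m=(abs(b-s)<.022)&(abs(n)<.09)
    o=np.argsort(n[m]); print(s); print(np.c_[n[m][o],z[m][o]][::6].T)
E
```

```text
-0.064
[[-0.09  -0.088 -0.086 -0.084 -0.082 -0.079 -0.077 -0.075 -0.073 -0.071
  -0.069 -0.066 -0.065 -0.063 -0.06  -0.058 -0.054 -0.052 -0.051 -0.048
  -0.046 -0.043 -0.041 -0.038 -0.036 -0.032 -0.022 -0.02  -0.019 -0.017
  -0.016 -0.014 -0.013 -0.011 -0.01  -0.008 -0.007 -0.005 -0.004 -0.002
  -0.001  0.     0.002  0.003  0.005  0.006  0.008  0.009  0.01   0.012
   0.014  0.015  0.016  0.018  0.019  0.02   0.022  0.024  0.025  0.027
   0.028  0.03   0.032  0.034  0.036  0.037  0.039  0.04   0.042  0.044
   0.046  0.047  0.048  0.05   0.052  0.054  0.056  0.058  0.06   0.062
   0.064  0.066  0.068  0.07   0.072  0.075  0.076  0.078  0.081  0.082
   0.085  0.087  0.089]
 [ 0.003  0.001  0.002 -0.007  0.003  0.005  0.003 -0.005  0.004  0.002
  -0.002  0.001  0.003 -0.    -0.001  0.007  0.015  0.018  0.016  0.017
   0.012  0.036  0.017  0.036  0.008  0.059  0.131  0.134  0.134  0.138
   0.133  0.134  0.131  0.142  0.132  0.126  0.011  0.138  0.134  0.131
   0.134  0.132  0.127  0.118  0.124  0.097  0.117  0.119  0.108  0.105
   0.083  0.11   0.093  0.1    0.091  0.08   0.059  0.081  0.
[... 873 characters left out ...]
079  0.081  0.083  0.085  0.087
   0.089]
 [-0.001 -0.005  0.002  0.001 -0.002  0.005  0.009 -0.002  0.006  0.001
  -0.    -0.009  0.005  0.01   0.009  0.007  0.008  0.007  0.017  0.028
   0.038  0.048  0.056  0.016  0.009  0.012  0.137  0.141  0.011  0.137
   0.132  0.136  0.127  0.13   0.129  0.11   0.122  0.107  0.014  0.101
   0.108  0.098  0.1    0.101  0.094  0.107  0.105  0.094  0.09   0.094
   0.087  0.058  0.088  0.083  0.057  0.057  0.051  0.034  0.049  0.043
   0.04   0.05   0.044  0.049  0.047  0.044  0.031  0.042  0.035  0.011
   0.014  0.003 -0.005  0.004 -0.002 -0.    -0.001  0.002 -0.001 -0.001
  -0.    -0.002  0.009  0.001 -0.006  0.005  0.002 -0.004 -0.007  0.003
  -0.001]]
```

View pics/crop1.png

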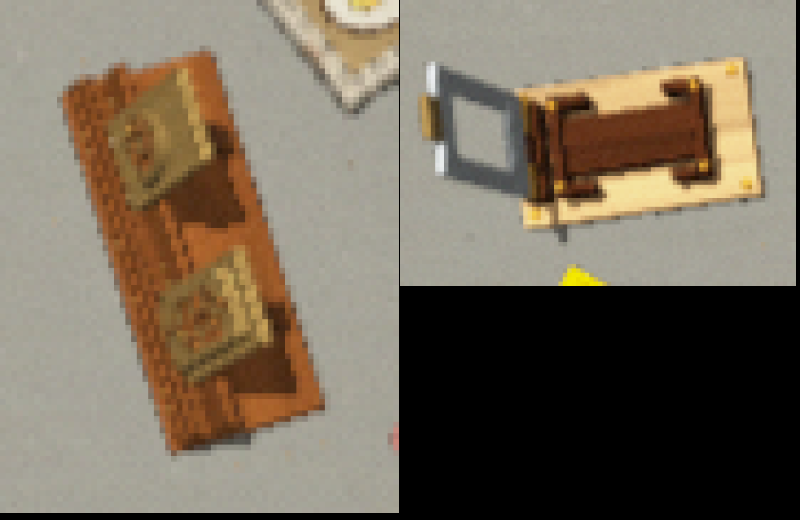

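The crop shows the leaf block (rectangular field) in the near bay at crop (215,315). The sun block (round field) is at (160,140). The rack's front faces the jig, and the frame leans open at the jig's far end. I'll move to a wrist view in front of the leaf bay.

```bash
cat >> h.py <<'E'
np.set_printoptions(precision=3,suppress=True)
def Rt(psi,th):
    c,s=np.cos(psi),np.sin(psi); x=np.array([c*np.cos(th),s*np.cos(th),np.sin(th)]); z=np.array([c*np.sin(th),s*np.sin(th),-np.cos(th)])
    return np.c_[x,np.cross(z,x),z]
def go(p,Rm,T=None):
    T=T_tool() if T is None else T
    t=T[:3,:3].T@(np.array(p)-T[:3,3])*100; r=np.degrees(R.from_matrix(T[:3,:3].T@Rm).as_rotvec())
    print('translation',t.round(2),'rot',r.round(2))
    N=np.eye(4);N[:3,:3]=Rm;N[:3,3]=p; return N
E
python3 - <<'E'
from h import *
go([.36,-.22,.34],Rt(-1.257,0))
E
```

```text
translation [-30.16  38.   -12.85] rot [ -0.     0.   -95.04]
```

>>> {"api": "move_arm", "payload": {
  "rows": [
    {"translation": [0,0,-10],"rot": [0,0,0],"hand": 0},
    {"translation": [0,0,-12.9],"rot": [0,0,0],"hand": 0},
    {"translation": [-30.2,38,-12.9],"rot": [0,0,-95],"hand": 0},
    {"translation": [-30.2,38,-12.9],"rot": [0,0,-95],"hand": 0},
    {"translation": [-30.2,38,-12.9],"rot": [0,0,-95],"hand": 0},
    {"translation": [-30.2,38,-12.9],"rot": [0,0,-95],"hand": 0},
    {"translation": [-30.2,38,-12.9],"rot": [0,0,-95],"hand": 0},
    {"translation": [-30.2,38,-12.9],"rot": [0,0,-95],"hand": 0}
  ]
}}

```text
t: 1.47
eef_pos: [0.2586, -0.4315, 0.3185]
ee_rot: [-3.141, -0.0, -2.16]
force: [2.0, 0.1, -0.5]
width: 0.0871
gripper_force: 0.0
```

```bash
python3 - <<'E'
from h import *
s=arm.get_state(); print(s['t'],s['q'],s['eef_pos'],s['ee_rot'])
go([.40,-.20,.27],Rt(-1.257,np.radians(45)))
E
```

```text
1.4667 [-0.64   0.016 -0.176 -0.    -1.378  0.05 ] [ 0.259 -0.432  0.318] [-3.141 -0.    -2.16 ]
translation [-27.11   1.12   4.85] rot [ 20.26  41.82 -48.99]
```

>>> {"api": "move_arm", "payload": {
  "rows": [
    {"translation": [-27.1,1.1,4.9],"rot": [20.3,41.8,-49],"hand": 0},
    {"translation": [-27.1,1.1,4.9],"rot": [20.3,41.8,-49],"hand": 0},
    {"translation": [-27.1,1.1,4.9],"rot": [20.3,41.8,-49],"hand": 0},
    {"translation": [-27.1,1.1,4.9],"rot": [20.3,41.8,-49],"hand": 0},
    {"translation": [-27.1,1.1,4.9],"rot": [20.3,41.8,-49],"hand": 0},
    {"translation": [-27.1,1.1,4.9],"rot": [20.3,41.8,-49],"hand": 0},
    {"translation": [-27.1,1.1,4.9],"rot": [20.3,41.8,-49],"hand": 0},
    {"translation": [-27.1,1.1,4.9],"rot": [20.3,41.8,-49],"hand": 0}
  ]
}}

```text
t: 2.13
eef_pos: [0.4023, -0.2008, 0.2702]
ee_rot: [-3.054, -0.565, -1.563]
force: [2.2, -0.8, 0.1]
width: 0.0875
gripper_force: 0.0
```

```bash
python3 - <<'E'
from h import *
s=arm.get_state(); print(s['t'],s['q'],s['eef_pos'],s['ee_rot'],s['force'])
go([.40,-.20,.27],Rt(-1.257,np.radians(45)))
E
```

```text
2.1333 [ 0.474 -0.177 -0.814  0.588 -1.192 -0.735] [ 0.402 -0.201  0.27 ] [-3.054 -0.565 -1.563] [ 2.204 -0.832  0.063]
translation [-0.08  0.23 -0.04] rot [  6.02  11.92 -14.23]
```

>>> {"api": "move_arm", "payload": {
  "rows": [
    {"translation": [0,0,0],"rot": [6,11.9,-14.2],"hand": 0},
    {"translation": [0,0,0],"rot": [6,11.9,-14.2],"hand": 0},
    {"translation": [0,0,0],"rot": [6,11.9,-14.2],"hand": 0},
    {"translation": [0,0,0],"rot": [6,11.9,-14.2],"hand": 0}
  ]
}}

```text
t: 2.47
eef_pos: [0.4043, -0.1998, 0.2714]
ee_rot: [-3.14, -0.784, -1.256]
force: [0.7, 1.2, 1.1]
width: 0.088
gripper_force: 0.0
```

```bash
python3 - <<'E'
from h import *
s=arm.get_state(); print(s['t'],s['q'],s['eef_pos'],s['ee_rot'],s['force'])
im,P,T=shot('wrist','w1')
for l in ['leaf_block','sun_block','block_rack']:
    for r in arm.pinpoint(l,'wrist')[:3]: print(l,round(r['p'],2),T[:3,:3]@r['point']+T[:3,3])
E
```

```text
2.4667 [ 0.619 -0.211 -1.014  0.809 -1.198 -0.78 ] [ 0.404 -0.2    0.271] [-3.14  -0.784 -1.256] [0.689 1.229 1.112]
leaf_block 0.87 [ 0.433 -0.702  0.004]
leaf_block 0.82 [ 0.473 -0.314  0.086]
sun_block 0.78 [ 0.589 -0.278  0.086]
block_rack 0.71 [ 0.532 -0.299  0.001]
```

View pics/w1.png

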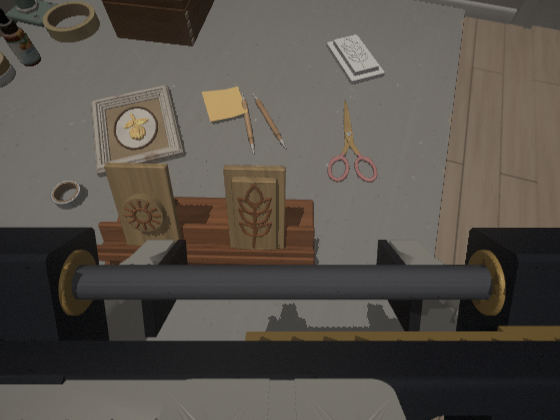

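The wrist view shows the leaf block at (255,208), right-hand bay, and the sun block at (143,205). The white look-alike lies at (355,57). Next I'll fit the leaf block's pose from the depth.

```bash
cat >> h.py <<'E'
def blockframe(psi,lean=np.radians(25)):
    b=np.array([np.cos(psi),np.sin(psi),0]); k=np.array([0,0,1.])
    X=k*np.cos(lean)+b*np.sin(lean); Z=-b*np.cos(lean)+k*np.sin(lean); return np.c_[X,np.cross(Z,X),Z]
E
python3 - <<'E'
from h import *
for name,o in (('w1',[.473,-.315,.086]),('w1',[.589,-.278,.086])):
    P=np.load(f'pics/{name}.npz')['P'].reshape(-1,3); o=np.array(o); psi=-1.257
    for it in range(4):
        B=blockframe(psi); q=(P-o)@B
        m=(abs(q[:,0])<.062)&(abs(q[:,1])<.040)&(q[:,2]>.004)&(q[:,2]<.03)
        Q=q[m]; f=(abs(Q[:,0])<.016)&(abs(Q[:,1])<.016)
        F=Q[f]; c=np.linalg.lstsq(np.c_[F[:,:2],np.ones(len(F))],F[:,2],rcond=None)[0]
        up=Q[Q[:,0]>-.02]
        print(len(Q),'field z',c,'y pct',np.percentile(up[:,1],[1,3,50,97,99]),'x pct',np.percentile(Q[:,0],[1,3,97,99]))
        yc=np.mean(np.percentile(up[:,1],[2,98])); xm=np.percentile(Q[:,0],99)-.055
        o=o+B@np.array([xm,yc,c[2]-.0185]); psi+=np.arctan(c[1])  
    # minAreaRect in block plane
    r=cv2.minAreaRect((up[:,:2]*1000).astype(np.float32)); print(r)
    print('origin',o,'psi',psi)
E
```

```text
5634 field z [ 0.003 -0.02   0.02 ] y pct [-0.032 -0.03  -0.001  0.029  0.031] x pct [-0.06  -0.059  0.052  0.053]
5670 field z [ 0.    -0.003  0.018] y pct [-0.031 -0.03  -0.001  0.03   0.031] x pct [-0.061 -0.058  0.054  0.055]
5677 field z [ 0.    -0.     0.018] y pct [-0.031 -0.03  -0.001  0.03   0.031] x pct [-0.061 -0.058  0.054  0.055]
5677 field z [ 0.    -0.     0.019] y pct [-0.031 -0.03  -0.001  0.03   0.031] x pct [-0.061 -0.058  0.054  0.055]
((18.023086547851562, 0.17194747924804688), (63.942134857177734, 76.0175552368164), 89.98762512207031)
origin [ 0.472 -0.313  0.085] psi -1.2800818114068169
4708 field z [-0.034  0.013  0.018] y pct [-0.031 -0.03  -0.002  0.03   0.032] x pct [-0.056 -0.051  0.053  0.054]
4776 field z [-0.015 -0.011  0.019] y pct [-0.031 -0.031 -0.002  0.03   0.032] x pct [-0.055 -0.05   0.054  0.055]
4763 field z [-0.015 -0.001  0.018] y pct [-0.031 -0.031 -0.002  0.03   0.032] x pct [-0.055 -0.05   0.054  0.055]
4760 field z [-0.015 -0.     0.019] y pct [-0.031 -0.031 -0.002  0.03   0.032] x pct [-0.055 -0.05   0.054  0.055]
((17.874279022216797, 0.5355091094970703), (64.32388305664062, 75.77714538574219), 89.5512466430664)
origin [ 0.589 -0.278  0.084] psi -1.2577195869924434
```

```bash
python3 - <<'E'
from h import *
o=np.array([.472,-.313,.085]); psi=-1.28; B=blockframe(psi); mid=o+B@[0,0,.0045]
for th in (50,):
    Rm=Rt(psi,np.radians(th)); g=mid+.005*Rm[:,2]; print(g)
    T=T_tool(); N=go(g-.09*Rm[:,2],Rm,T); print(g-.09*Rm[:,2]); go(g,Rm,T); 
E
```

```text
[ 0.472 -0.313  0.084]
translation [-4.88 -3.7  13.03] rot [-0.47  5.27  0.79]
[ 0.452 -0.247  0.142]
translation [-4.06 -3.62 21.99] rot [-0.47  5.27  0.79]
```

>>> {"api": "move_arm", "payload": {
  "rows": [
    {"translation": [-4.9,-3.7,3],"rot": [0,0,0],"hand": 0},
    {"translation": [-4.9,-3.7,8],"rot": [-0.5,5.3,0.8],"hand": 0},
    {"translation": [-4.9,-3.7,13],"rot": [-0.5,5.3,0.8],"hand": 0},
    {"translation": [-4.9,-3.7,13],"rot": [-0.5,5.3,0.8],"hand": 0},
    {"translation": [-4.9,-3.7,13],"rot": [-0.5,5.3,0.8],"hand": 0},
    {"translation": [-4.9,-3.7,13],"rot": [-0.5,5.3,0.8],"hand": 0}
  ]
}}

```text
t: 3.17
eef_pos: [0.5013, -0.2274, 0.1829]
ee_rot: [3.096, -0.851, -1.28]
force: [-0.3, -1.8, 0.4]
width: 0.0877
gripper_force: 0.0
```

```bash
python3 - <<'E'
from h import *
s=arm.get_state(); print(s['t'],s['q'],s['force'])
im,P,T=shot('wrist','w2')
o=np.array([.472,-.313,.085]); psi=-1.28; B=blockframe(psi)
q=(P.reshape(-1,3)-o)@B; m=(q[:,0]>-.01)&(q[:,0]<.062)&(abs(q[:,1])<.04)&(q[:,2]>.004)&(q[:,2]<.03); Q=q[m]
if len(Q)>50: print(len(Q),np.percentile(Q,[1,3,50,97,99],axis=0)); f=Q[(abs(Q[:,1])<.016)&(Q[:,0]<.04)]; print(np.linalg.lstsq(np.c_[f[:,:2],np.ones(len(f))],f[:,2],rcond=None)[0])
mid=o+B@[0,0,.0045]; Rm=Rt(psi,np.radians(50)); g=mid+.005*Rm[:,2]; go(g,Rm); print(s['eef_pos'],g)
E
```

```text
3.1667 [ 0.313  0.138 -1.016  1.164 -0.955 -1.014] [-0.344 -1.78   0.405]
6222 [[-0.009 -0.03   0.005]
 [-0.007 -0.029  0.007]
 [ 0.028  0.003  0.017]
 [ 0.055  0.031  0.02 ]
 [ 0.055  0.032  0.02 ]]
[-0.011 -0.004  0.019]
translation [-2.62  4.7  12.27] rot [2.63 1.26 0.03]
[ 0.501 -0.227  0.183] [ 0.472 -0.313  0.084]
```

View pics/w2.png

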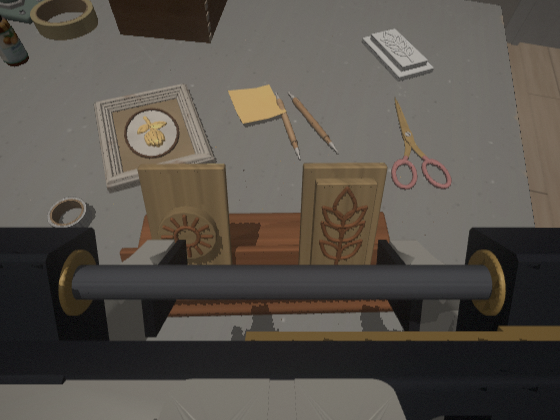

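The wrist view shows the leaf block in front of the jaws at (340,215), but joint 3 sits at its limit, so this tilt is out of reach here. I'll fit the arm's kinematics from the recorded states and use them to choose reachable poses.

```bash
cat > kin.py <<'E'
from h import *
from scipy.optimize import least_squares
D=[([-1.057,.359,.0115,0,-1.224,-.288],[.151,-.657,.211],[3.14,0,-2.916]),
([-.64,.016,-.176,0,-1.378,.05],[.259,-.432,.318],[-3.141,0,-2.16]),
([.474,-.177,-.814,.588,-1.192,-.735],[.402,-.201,.27],[-3.054,-.565,-1.563]),
([.619,-.211,-1.014,.809,-1.198,-.78],[.404,-.2,.271],[-3.14,-.784,-1.256]),
([.313,.138,-1.016,1.164,-.955,-1.014],[.501,-.227,.183],[3.096,-.851,-1.28])]
E=lambda ax,a:R.from_euler(ax,a).as_matrix()
R0=np.array([[0,0,1.],[0,-1,0],[1,0,0]])
def fk(q,k,s4=1,s6=1):
    d1,ax,lat,L2,fx,fz,t,h,w=k
    A=E('y',q[1]-q[2]); W=E('x',s4*q[3]); V=E('y',-q[4])
    p=np.array([ax,lat,d1])+E('y',q[1])@[0,0,L2]+A@([fx,0,fz]+W@([0,w,0]+V@[t,0,h]))
    return E('z',q[0])@p, E('z',q[0])@A@W@V@E('x',s6*q[5])
LIM=np.array([[-3.07,3.07],[-1.43,2.12],[-1.02,1.25],[-3.03,1.67],[-3.05,0],[-3.03,3.03]])
E
python3 - <<'E'
from kin import *
for s4 in (1,-1):
  for s6 in (1,-1):
    Rs=[(fk(q,np.zeros(9),s4,s6)[1].T@R.from_euler('xyz',e).as_matrix()) for q,p,e in D]
    print(s4,s6,[np.degrees(R.from_matrix(Rs[0].T@r).magnitude()).round(2) for r in Rs]); 
    if s4==-1 and s6==-1: print(Rs[0])
    f=lambda k:np.concatenate([fk(q,k,s4,s6)[0]-p for q,p,e in D])
    r=least_squares(f,[.36,0,-.19,.39,.4,0,.25,.1,0]); print(r.x,abs(r.fun).max())
    print(Rs[0])
E
```

```text
1 1 [np.float64(0.0), np.float64(38.79), np.float64(65.99), np.float64(85.8), np.float64(99.24)]
[-0.447  0.235 -0.434  0.777  0.714 -0.228 -0.371 -0.45   0.237] 0.02474192812630882
[[ 0.    -0.001  1.   ]
 [-0.839  0.545  0.001]
 [-0.545 -0.839 -0.001]]
1 -1 [np.float64(0.0), np.float64(0.07), np.float64(67.44), np.float64(92.75), np.float64(133.4)]
[-0.447  0.235 -0.434  0.777  0.714 -0.228 -0.371 -0.45   0.237] 0.02474192812630882
[[ 0.    -0.001  1.   ]
 [-1.     0.     0.   ]
 [-0.    -1.    -0.001]]
-1 1 [np.float64(0.0), np.float64(38.79), np.float64(51.26), np.float64(56.38), np.float64(83.21)]
[ 0.202 -0.001  0.     0.6    0.462 -0.001  0.395  0.002 -0.192] 0.0004634457949470039
[[ 0.    -0.001  1.   ]
 [-0.839  0.545  0.001]
 [-0.545 -0.839 -0.001]]
-1 -1 [np.float64(0.0), np.float64(0.07), np.float64(0.12), np.float64(0.05), np.float64(0.04)]
[[ 0.    -0.001  1.   ]
 [-1.     0.     0.   ]
 [-0.    -1.    -0.001]]
[ 0.202 -0.001  0.     0.6    0.462 -0.001  0.395  0.002 -0.192] 0.0004634457949470039
[[ 0.    -0.001  1.   ]
 [-1.     0.     0.   ]
 [-0.    -1.    -0.001]]
```

```bash
cat >> kin.py <<'E'
KK=[.202,-.001,0,.6,.462,-.001,.395,.002,-.192]
RT=np.array([[0,0,1.],[-1,0,0],[0,-1,0]])
def fkt(q):
    p,Rm=fk(q,KK,-1,-1); return p,Rm@RT
def ik(p,Rm,q0=None,n=25,seed=0):
    rng=np.random.default_rng(seed); sols=[]
    def f(q):
        a,b=fkt(q); return np.r_[a-p,.3*R.from_matrix(b.T@Rm).as_rotvec()]
    for i in range(n):
        s=q0 if (q0 is not None and i==0) else rng.uniform(LIM[:,0],LIM[:,1])
        s=np.clip(s,LIM[:,0]+1e-3,LIM[:,1]-1e-3)
        r=least_squares(f,s,bounds=(LIM[:,0],LIM[:,1]))
        if np.abs(r.fun).max()<5e-4 and not any(np.abs(r.x-t).max()<.02 for t in sols): sols.append(r.x)
        if q0 is not None and sols: break
    return sols
E
python3 - <<'E'
from kin import *
o=np.array([.472,-.313,.085]); psi=-1.28; mid=o+blockframe(psi)@[0,0,.0045]
F=np.diag([-1,-1,1.])
pk=np.array([.518,.128,.036]); pj=-1.40
for th in (20,30,40,50,65):
  for flip in (0,1):
    Rm=Rt(psi,np.radians(th)); Rm=Rm@F if flip else Rm
    for nm,d in (('g',-.005),('pre',.08)):
      for s in ik(mid-d*Rm[:,2],Rm): print(th,flip,nm,s)
    ph=-np.radians(65-th); Rp=Rt(pj,ph); Rp=Rp@F if flip else Rp
    for s in ik(pk+[0,0,.0045]+.005*Rp[:,2],Rp): print(th,flip,'place',s)
E
```

```text
20 0 g [-0.09   0.18  -0.873  0.731 -0.496 -0.265]
20 0 pre [ 0.032  0.051 -0.752  0.511 -0.742 -0.117]
20 0 place [-0.024  0.526 -0.162 -0.831 -1.22   0.632]
20 1 g [-0.09   0.18  -0.873  0.731 -0.496  2.876]
20 1 pre [ 0.032  0.051 -0.752  0.511 -0.742  3.025]
20 1 place [-0.024  0.526 -0.162 -0.831 -1.22  -2.509]
30 0 pre [ 0.096  0.023 -0.962  0.889 -0.684 -0.538]
30 0 place [ 0.099  0.443 -0.221 -0.706 -1.079  0.471]
30 1 pre [ 0.096  0.023 -0.962  0.889 -0.684  2.603]
30 1 place [ 0.099  0.443 -0.221 -0.706 -1.079 -2.67 ]
40 0 place [ 0.243  0.377 -0.292 -0.547 -0.945  0.263]
40 1 place [ 0.243  0.377 -0.292 -0.547 -0.945 -2.878]
50 0 place [ 0.398  0.334 -0.376 -0.348 -0.831  0.005]
65 0 place [ 0.61   0.315 -0.516 -0.    -0.74  -0.44 ]
65 1 place [ 0.61   0.315 -0.516 -0.    -0.74   2.702]
```

```bash
python3 - <<'E'
from kin import *
o=np.array([.472,-.313,.085]); psi=-1.28; B=blockframe(psi)
for sh in (0,.008,.015):
  for th in (24,27,30,33,36):
    Rm=Rt(psi,np.radians(th)); mid=o+B@[sh,0,.0045]; r=[]
    q0=np.array([-.0,.15,-.9,.8,-.55,-.35])
    for off in (.005*Rm[:,2], .005*Rm[:,2]+.02*B[:,0],.005*Rm[:,2]+[0,0,.03],-.08*Rm[:,2]):
        s=ik(mid+off,Rm,q0,n=4); r.append(s[0].round(2) if s else None)
    print(sh,th,r)
E
```

```text
0 24 [array([-0.13,  0.17, -0.96,  1.  , -0.46, -0.5 ]), array([-0.11,  0.15, -0.92,  0.89, -0.5 , -0.4 ]), array([-0.07,  0.13, -0.9 ,  0.83, -0.54, -0.36]), array([ 0.07,  0.03, -0.84,  0.66, -0.71, -0.28])]
0 27 [array([-0.17,  0.16, -1.02,  1.21, -0.45, -0.67]), array([-0.14,  0.14, -0.98,  1.09, -0.48, -0.56]), array([-0.09,  0.12, -0.96,  1.  , -0.52, -0.52]), array([ 0.08,  0.03, -0.9 ,  0.77, -0.69, -0.41])]
0 30 [None, None, array([-0.12,  0.12, -1.01,  1.18, -0.52, -0.66]), array([ 0.1 ,  0.02, -0.96,  0.89, -0.68, -0.54])]
0 33 [None, None, None, array([ 0.1 ,  0.02, -1.01,  1.01, -0.69, -0.66])]
0 36 [None, None, None, None]
0.008 24 [array([-0.12,  0.16, -0.95,  0.95, -0.48, -0.46]), array([-0.1 ,  0.14, -0.9 ,  0.86, -0.52, -0.36]), array([-0.06,  0.12, -0.89,  0.8 , -0.56, -0.33]), array([ 0.06,  0.03, -0.82,  0.64, -0.72, -0.26])]
0.008 27 [array([-0.16,  0.15, -1.  ,  1.16, -0.46, -0.62]), array([-0.13,  0.14, -0.96,  1.04, -0.5 , -0.52]), array([-0.08,  0.11, -0.95,  0.97, -0.54, -0.48]), array([ 0.08,  0.02, -0.89,  0.75, -0.71, -0.39])]
0.008 30 [None, array([-0.1
[... 264 characters left out ...]
[array([-0.11,  0.15, -0.93,  0.92, -0.49, -0.42]), array([-0.1 ,  0.14, -0.88,  0.83, -0.54, -0.33]), array([-0.06,  0.12, -0.87,  0.78, -0.58, -0.31]), array([ 0.06,  0.02, -0.81,  0.63, -0.74, -0.24])]
0.015 27 [array([-0.15,  0.15, -0.99,  1.12, -0.48, -0.59]), array([-0.12,  0.13, -0.95,  1.01, -0.51, -0.49]), array([-0.08,  0.11, -0.93,  0.94, -0.55, -0.45]), array([ 0.08,  0.02, -0.87,  0.74, -0.72, -0.36])]
0.015 30 [None, array([-0.16,  0.13, -1.  ,  1.19, -0.51, -0.64]), array([-0.1 ,  0.1 , -0.98,  1.1 , -0.54, -0.59]), array([ 0.09,  0.01, -0.93,  0.85, -0.71, -0.49])]
0.015 33 [None, None, None, array([ 0.1 ,  0.01, -0.99,  0.96, -0.71, -0.61])]
0.015 36 [None, None, None, None]
```

```bash
cat >> kin.py <<'E'
def plan(p,Rm,T=None):
    s=ik(np.array(p),Rm,np.array(arm.get_state()['q']),n=6); print('ik',s[0].round(2) if s else None); return go(p,Rm,T)
O=np.array([.472,-.313,.085]); PSI=-1.28; BL=blockframe(PSI)
E
python3 - <<'E'
from kin import *
Rm=Rt(PSI,np.radians(25)); g=O+BL@[.010,0,.0045]+.005*Rm[:,2]; pre=g-.08*Rm[:,2]; print(g,pre)
hi=pre+[-.01,.03,.07]; N=plan(hi,Rm); N2=plan(pre,Rm,N)
E
```

```text
[ 0.473 -0.315  0.091] [ 0.463 -0.283  0.164]
ik [ 0.18 -0.07 -0.74  0.55 -0.93 -0.23]
translation [ 4.52  5.46 -2.35] rot [  2.59 -23.74  -0.55]
ik [ 0.06  0.03 -0.85  0.69 -0.71 -0.3 ]
translation [-0.09 -0.1   7.68] rot [0. 0. 0.]
```

>>> {"api": "move_arm", "payload": {
  "rows": [
    {"translation": [4.5,5.5,-2.4],"rot": [2.6,-23.7,-0.5],"hand": 0},
    {"translation": [4.5,5.5,-2.4],"rot": [2.6,-23.7,-0.5],"hand": 0},
    {"translation": [4.5,5.5,-2.4],"rot": [2.6,-23.7,-0.5],"hand": 0},
    {"translation": [4.5,5.5,-2.4],"rot": [2.6,-23.7,-0.5],"hand": 0},
    {"translation": [4.5,5.5,-2.4],"rot": [2.6,-23.7,-0.5],"hand": 0},
    {"translation": [4.5,5.5,-2.4],"rot": [2.6,-23.7,-0.5],"hand": 0}
  ]
}}

```text
t: 3.72
eef_pos: [0.4534, -0.2504, 0.2384]
ee_rot: [-3.13, -0.435, -1.284]
force: [-0.6, -0.1, 0.4]
width: 0.0877
gripper_force: 0.0
```

```bash
python3 - <<'E'
from kin import *
s=arm.get_state(); print(s['t'],s['q'],s['eef_pos'],s['force'])
im,P,T=shot('wrist','w3')
q=(P.reshape(-1,3)-O)@BL; m=(q[:,0]>-.0)&(q[:,0]<.065)&(abs(q[:,1])<.042)&(q[:,2]>-.002)&(q[:,2]<.03); Q=q[m]
print(len(Q)); 
if len(Q)>50: print(np.percentile(Q,[1,3,50,97,99],axis=0))
for l in ['leaf_block']:
    for r in arm.pinpoint(l,'wrist')[:3]: print(l,round(r['p'],2),T[:3,:3]@r['point']+T[:3,3])
Rm=Rt(PSI,np.radians(25)); g=O+BL@[.010,0,.0045]+.005*Rm[:,2]; pre=g-.08*Rm[:,2]
plan(pre,Rm);plan(g,Rm)
E
```

```text
3.7167 [ 0.181 -0.083 -0.738  0.548 -0.93  -0.228] [ 0.453 -0.25   0.238] [-0.557 -0.059  0.365]
3909
[[ 0.001 -0.031  0.001]
 [ 0.003 -0.029  0.002]
 [ 0.04  -0.     0.013]
 [ 0.055  0.03   0.019]
 [ 0.056  0.031  0.02 ]]
leaf_block 0.64 [ 0.475 -0.314  0.087]
ik [ 0.06  0.03 -0.85  0.69 -0.71 -0.3 ]
translation [-0.01 -0.04  8.01] rot [-0.32 -0.12 -0.02]
ik [-0.13  0.16 -0.96  1.01 -0.47 -0.5 ]
translation [-0.03  0.   16.01] rot [-0.32 -0.12 -0.02]
```

>>> {"api": "move_arm", "payload": {
  "rows": [
    {"translation": [0,0,4],"rot": [-0.3,-0.1,0],"hand": 0},
    {"translation": [0,0,7],"rot": [-0.3,-0.1,0],"hand": 0},
    {"translation": [0,0,9.5],"rot": [-0.3,-0.1,0],"hand": 0},
    {"translation": [0,0,11.5],"rot": [-0.3,-0.1,0],"hand": 0},
    {"translation": [0,0,13.5],"rot": [-0.3,-0.1,0],"hand": 0},
    {"translation": [0,0,15],"rot": [-0.3,-0.1,0],"hand": 0},
    {"translation": [0,0,16],"rot": [-0.3,-0.1,0],"hand": 0},
    {"translation": [0,0,16],"rot": [-0.3,-0.1,0],"hand": 0}
  ]
}}

```text
t: 4.48
eef_pos: [0.4708, -0.3145, 0.0878]
ee_rot: [3.134, -0.434, -1.275]
force: [0.5, 0.1, 0.2]
width: 0.0879
gripper_force: 0.0
```

```bash
python3 - <<'E'
from kin import *
s=arm.get_state(); print(s['t'],s['q'],s['eef_pos'],s['force'])
Rm=Rt(PSI,np.radians(25)); g=O+BL@[.010,0,.0045]+.005*Rm[:,2]; plan(g,Rm)
E
```

```text
4.4833 [-0.124  0.158 -0.967  1.011 -0.474 -0.503] [ 0.471 -0.315  0.088] [0.492 0.074 0.241]
ik [-0.13  0.16 -0.96  1.01 -0.47 -0.5 ]
translation [ 0.26 -0.16 -0.28] rot [0.3  0.15 0.24]
```

>>> {"api": "move_arm", "payload": {
  "rows": [
    {"translation": [0,0,0],"rot": [0,0,0],"hand": 0.5},
    {"translation": [0,0,0],"rot": [0,0,0],"hand": 1},
    {"translation": [0,0,0],"rot": [0,0,0],"hand": 1},
    {"translation": [0,0,0],"rot": [0,0,0],"hand": 1},
    {"translation": [0,0,0],"rot": [0,0,0],"hand": 1},
    {"translation": [0,0,0],"rot": [0,0,0],"hand": 1}
  ],
  "squeeze": 40
}}

```text
t: 4.98
eef_pos: [0.4736, -0.3145, 0.0916]
ee_rot: [-3.141, -0.436, -1.278]
force: [-1.5, 3.5, 1.6]
width: 0.0534
gripper_force: 2.3
```

```bash
python3 - <<'E'
from kin import *
for i in range(3):
    s=arm.get_state(); print(s['t'],s['width'],s['gripper_force'],s['eef_pos'],s['force'])
Rm=Rt(PSI,np.radians(25)); g=O+BL@[.010,0,.0045]+.005*Rm[:,2]; plan(g,Rm)
N=np.eye(4); N[:3,:3]=Rm; N[:3,3]=g
plan(g+.02*BL[:,0]+.004*BL[:,2],Rm,N); plan(g+[-.0,.03,.10],Rm,N)
E
```

```text
4.9833 0.05344021348206206 2.2831547632813454 [ 0.474 -0.314  0.092] [-1.491  3.464  1.606]
4.9833 0.05344021348206206 2.2831547632813454 [ 0.474 -0.314  0.092] [-1.491  3.464  1.606]
4.9833 0.05344021348206206 2.2831547632813454 [ 0.474 -0.314  0.092] [-1.491  3.464  1.606]
ik [-0.13  0.16 -0.96  1.01 -0.47 -0.5 ]
translation [0.02 0.11 0.04] rot [-0.07  0.01  0.11]
ik [-0.1   0.13 -0.92  0.9  -0.52 -0.41]
translation [ 1.27 -0.   -1.59] rot [0. 0. 0.]
ik [ 0.07  0.02 -0.78  0.63 -0.78 -0.24]
translation [  1.62  -0.86 -10.28] rot [0. 0. 0.]
```

```bash
python3 - <<'E'
from kin import *
im,P,T=shot('scene','s4'); im2,_,_=shot('wrist','w4')
s=arm.get_state(); print(s['t'],s['width'],s['gripper_force'],s['force'])
f,cx,cy,_=K('scene'); p=T[:3,:3].T@(O-T[:3,3]); u,v=int(p[0]/p[2]*f+cx),int(p[1]/p[2]*f+cy); print(u,v)
c=cv2.resize(im[v-40:v+40,u-40:u+40],(400,400),interpolation=3)
out=np.zeros((420,800,3),np.uint8); out[:400,:400]=c; out[:300,400:]=cv2.resize(im2,(400,300))
cv2.imwrite('pics/c4.png',out[:,:,::-1])
E
```

```text
5.0833 0.045424336645617534 41.02225050330162 [-7.252  8.224 12.777]
295 220
```

View pics/c4.png

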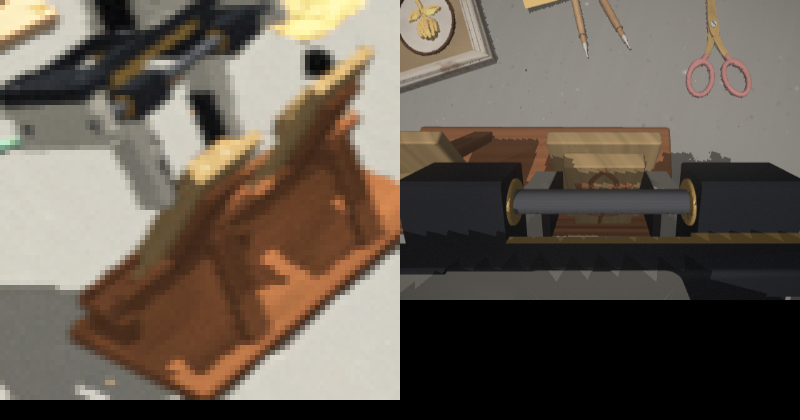

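The block still leans in its bay at (605,165) in the wrist half. The jaws have closed to 45 mm on the raised field, in front of the flange, so the fingers sit less deep than intended. I'll measure before doing anything else.

```bash
python3 - <<'E'
from kin import *
s=arm.get_state(); print(s['eef_pos'],s['ee_rot'])
a=np.load('pics/w4.npz');P=a['P'].reshape(-1,3); im=a['im'].reshape(-1,3)
q=(P-O)@BL; 
m=(q[:,0]>.0)&(q[:,0]<.075)&(abs(q[:,1])<.045)&(abs(q[:,2])<.05)
for lo in np.arange(0,.075,.005):
    k=m&(q[:,0]>=lo)&(q[:,0]<lo+.005)
    print(round(lo,3),k.sum(),'z',np.percentile(q[k,2],[5,25,50,75,95]) if k.sum()>5 else '', 'y',np.percentile(q[k,1],[2,50,98]) if k.sum()>5 else '')
# fingers: points in tool frame near pads
T=a['T']; Tt=T_tool(); pt=(P-Tt[:3,3])@Tt[:3,:3]
k=(abs(pt[:,1])<.05)&(abs(pt[:,0])<.03)&(pt[:,2]>-.06)&(pt[:,2]<.02)
g=k&(im.std(1)<8)
for lo in np.arange(-.05,.02,.01):
    kk=g&(pt[:,2]>=lo)&(pt[:,2]<lo+.01); print('tool z',round(lo,3),kk.sum(), np.percentile(pt[kk,1],[2,10,90,98]) if kk.sum()>5 else '',np.percentile(pt[kk,0],[5,95]) if kk.sum()>5 else '')
E
```

```text
[ 0.473 -0.315  0.091] [ 3.14  -0.436 -1.278]
0.0 22 z [0.008 0.008 0.008 0.008 0.008] y [0.026 0.027 0.028]
0.005 25 z [0.007 0.008 0.008 0.008 0.009] y [0.026 0.027 0.028]
0.01 18 z [0.008 0.008 0.008 0.008 0.009] y [0.026 0.027 0.028]
0.015 89 z [0.008 0.014 0.017 0.018 0.018] y [-0.023  0.018  0.027]
0.02 534 z [0.008 0.017 0.018 0.019 0.019] y [-0.023  0.003  0.029]
0.025 1161 z [0.008 0.011 0.017 0.018 0.021] y [-0.035  0.001  0.039]
0.03 1416 z [0.008 0.015 0.018 0.018 0.042] y [-0.037  0.001  0.04 ]
0.035 1733 z [0.008 0.018 0.019 0.023 0.044] y [-0.036  0.001  0.04 ]
0.04 1838 z [0.008 0.017 0.018 0.027 0.045] y [-0.037  0.001  0.041]
0.045 3606 z [0.008 0.009 0.012 0.016 0.048] y [-0.028  0.     0.03 ]
0.05 3045 z [0.001 0.003 0.007 0.008 0.009] y [-0.03   0.001  0.031]
0.055 828 z [0.001 0.002 0.005 0.006 0.008] y [-0.03  -0.002  0.03 ]
0.06 1 z  y 
0.065 0 z  y 
0.07 0 z  y 
tool z -0.05 629 [-0.042 -0.04   0.036  0.039] [-0.009  0.011]
tool z -0.04 937 [-0.041 -0.038  0.034  0.038] [0.006 0.011]
tool z -0.03 698 [-0.041 -0.038  0.035  0.038] [0.003 0.011]
tool z -0.02 70 [-0.034 -0.029  0.026  0.031] [-0.002  0.01 ]
tool z -0.01 4  
tool z 0.0 0  
tool z 0.01 0  
tool z 0.02 0
```

```bash
python3 - <<'E'
from kin import *
T=camT('scene'); f,cx,cy,_=K('scene'); Tt=T_tool()
def px(w):
    p=T[:3,:3].T@(w-T[:3,3]); return (np.array([p[0]/p[2]*f+cx-255,p[1]/p[2]*f+cy-180])*5).round(0)
for y in (-.03,.03):
    for z in (-.03,-.005,0,.014): print(y,z,px(Tt[:3,3]+Tt[:3,:3]@[0,y,z]))
for x in (-.055,.055):
    for y in (-.032,.032): print('flange',x,y,px(O+BL@[x,y,.009]))
P=np.load('pics/s4.npz')['P']; im=np.load('pics/s4.npz')['im']
pt=(P-Tt[:3,3])@Tt[:3,:3]
m=(abs(pt[...,0])<.02)&(abs(pt[...,1])<.06)&(abs(pt[...,1])>.021)&(abs(pt[...,2])<.05)
for u,v in zip(*np.where(m)): 
    if 150>im[u,v].mean()>0 or 1: print((v-255)*5,(u-180)*5,(pt[u,v]*1000).round(0),im[u,v])
E
```

```text
-0.03 -0.03 [217. 133.]
-0.03 -0.005 [230. 168.]
-0.03 0 [232. 176.]
-0.03 0.014 [239. 195.]
0.03 -0.03 [158. 177.]
0.03 -0.005 [171. 213.]
0.03 0 [174. 220.]
0.03 0.014 [181. 241.]
flange -0.055 -0.032 [129. 269.]
flange -0.055 0.032 [191. 222.]
flange 0.055 -0.032 [190. 167.]
flange 0.055 0.032 [253. 119.]
230 95 [  5. -47. -48.] [157 154 143]
225 100 [ 11. -36. -49.] [136 133 122]
230 100 [  8. -43. -46.] [154 152 139]
215 105 [  8. -29. -50.] [87 83 77]
220 105 [ 12. -29. -49.] [128 125 115]
225 105 [ 10. -35. -46.] [138 133 125]
230 105 [  9. -40. -44.] [158 152 143]
235 105 [  8. -45. -42.] [193 188 177]
195 110 [-11. -30. -46.] [52 47 40]
200 110 [ -3. -26. -48.] [16 18 17]
205 110 [  2. -25. -48.] [17 17 18]
210 110 [  4. -28. -47.] [17 18 21]
215 110 [ 11. -24. -48.] [49 49 47]
220 110 [  9. -31. -45.] [104 101  93]
225 110 [ 10. -34. -43.] [135 131 121]
230 110 [ 15. -32. -44.] [158 154 143]
235 110 [ 13. -39. -41.] [193 188 178]
195 115 [-10. -27. -44.] [87 87 81]
200 115 [ -8. -29. -43.] [23 24 24]
205 115 [ -4. -29. -43.] [16 17 19]
210 115 [  5. -25. -45.] [15 17 17]
21
[... 6965 characters left out ...]
 [-9. 33.  8.] [99 81 55]
170 235 [-8. 30. 10.] [93 75 50]
175 235 [-13.  21.  15.] [83 62 42]
180 235 [-7. 23. 14.] [75 47 29]
190 235 [-0. 21. 15.] [67 41 27]
155 240 [-19.  33.  12.] [101  83  55]
160 240 [-14.  33.  12.] [100  83  56]
165 240 [-13.  31.  13.] [94 77 50]
170 240 [-13.  27.  15.] [86 66 43]
180 240 [-8. 24. 17.] [74 45 26]
155 245 [-15.  38.  12.] [99 81 54]
160 245 [-17.  32.  16.] [99 81 55]
165 245 [-15.  31.  17.] [88 70 46]
170 245 [-18.  24.  20.] [80 58 38]
185 245 [-7. 22. 21.] [64 40 25]
160 250 [-17.  34.  18.] [93 76 48]
175 250 [-17.  23.  25.] [75 46 31]
175 255 [-16.  24.  27.] [70 43 28]
175 260 [-20.  23.  32.] [67 42 27]
165 270 [-19.  34.  33.] [78 48 32]
```

Depth puts the fingertips near tool z = -16 mm, not +14 mm. I'll check this against the first pictures, where the gripper was free and open.

```bash
python3 - <<'E'
from kin import *
T0=np.eye(4);T0[:3,:3]=R.from_euler('xyz',[3.14,0,-2.916]).as_matrix();T0[:3,3]=[.151,-.657,.211]
T3=np.eye(4);T3[:3,:3]=R.from_euler('xyz',[-3.13,-.435,-1.284]).as_matrix();T3[:3,3]=[.4534,-.2504,.2384]
for n,Tt in (('scene0',T0),('top0',T0),('w3',T3)):
    P=np.load(f'pics/{n}.npz')['P'].reshape(-1,3); pt=(P-Tt[:3,3])@Tt[:3,:3]
    m=(abs(pt[:,0])<.03)&(abs(pt[:,1])<.08)&(abs(pt[:,1])>.03)&(pt[:,2]>-.1)&(pt[:,2]<.06); q=pt[m]
    print(n,np.histogram(q[:,2],np.arange(-.1,.07,.01)))
    print(np.percentile(q[q[:,2]>-.045],[2,50,98],axis=0) if (q[:,2]>-.045).any() else '')
E
```

```text
scene0 (array([37, 14, 12, 19, 38, 43, 69, 80, 35,  0,  0,  0,  0,  0,  0,  0]), array([-0.1 , -0.09, -0.08, -0.07, -0.06, -0.05, -0.04, -0.03, -0.02,
       -0.01, -0.  ,  0.01,  0.02,  0.03,  0.04,  0.05,  0.06]))
[[-0.009 -0.061 -0.044]
 [ 0.009  0.043 -0.028]
 [ 0.013  0.058 -0.014]]
top0 (array([8, 0, 0, 0, 0, 0, 0, 0, 0, 0, 0, 0, 0, 0, 0, 0]), array([-0.1 , -0.09, -0.08, -0.07, -0.06, -0.05, -0.04, -0.03, -0.02,
       -0.01, -0.  ,  0.01,  0.02,  0.03,  0.04,  0.05,  0.06]))

w3 (array([4760, 1465, 1213, 1699,  529,  720, 1047,  865,  178,    0,    0,
          0,    0,    0,    0,    0]), array([-0.1 , -0.09, -0.08, -0.07, -0.06, -0.05, -0.04, -0.03, -0.02,
       -0.01, -0.  ,  0.01,  0.02,  0.03,  0.04,  0.05,  0.06]))
[[-0.008 -0.06  -0.044]
 [ 0.01  -0.044 -0.032]
 [ 0.011  0.058 -0.017]]
```

The gripper's own depth confirms it. The tips sit about 13–14 mm behind the reported TCP, so the real grasp point is at tool z of about -32 mm. I'll recompute reach with that.

```bash
python3 - <<'E'
from kin import *
G=.032
pk=np.array([.518,.128,.036]); pj=-1.40
for sh in (.006,.010,.014):
  for th in (15,18,21,24,27):
    Rm=Rt(PSI,np.radians(th)); mid=O+BL@[sh,0,.0045]; r=[]
    q0=np.array([-.1,.15,-.9,.8,-.55,-.35])
    for off in (G*Rm[:,2], G*Rm[:,2]+.02*BL[:,0]):
        s=ik(mid+off,Rm,q0,n=4); r.append(s[0].round(2) if s else None)
    Rp=Rt(pj,-np.radians(65-th)); s=ik(pk+[0,0,.0045]+G*Rp[:,2],Rp,np.array([.1,.4,-.2,-.7,-1,.4]),n=4); r.append(s[0].round(2) if s else None)
    print(sh,th,r)
E
```

```text
0.006 15 [array([-0.12,  0.24, -0.77,  0.51, -0.51, -0.03]), array([-0.13,  0.22, -0.72,  0.46, -0.56,  0.03]), array([-0.05,  0.59, -0.15, -0.91, -1.25,  0.71])]
0.006 18 [array([-0.13,  0.23, -0.85,  0.69, -0.46, -0.2 ]), array([-0.12,  0.21, -0.8 ,  0.62, -0.51, -0.12]), array([-0.02,  0.56, -0.17, -0.88, -1.21,  0.68])]
0.006 21 [array([-0.16,  0.21, -0.93,  0.92, -0.42, -0.39]), array([-0.14,  0.2 , -0.88,  0.8 , -0.47, -0.29]), array([ 0.01,  0.54, -0.19, -0.84, -1.16,  0.63])]
0.006 24 [array([-0.22,  0.21, -0.99,  1.16, -0.4 , -0.59]), array([-0.18,  0.19, -0.94,  1.02, -0.44, -0.47]), array([ 0.05,  0.52, -0.2 , -0.81, -1.12,  0.59])]
0.006 27 [None, array([-0.23,  0.18, -1.  ,  1.25, -0.43, -0.65]), array([ 0.08,  0.49, -0.22, -0.77, -1.08,  0.54])]
0.01 15 [array([-0.12,  0.24, -0.76,  0.5 , -0.52, -0.01]), array([-0.13,  0.22, -0.71,  0.45, -0.57,  0.05]), array([-0.05,  0.59, -0.15, -0.91, -1.25,  0.71])]
0.01 18 [array([-0.13,  0.22, -0.84,  0.67, -0.47, -0.18]), array([-0.12,  0.21, -0.79,  0.6 , -0.52, -0.1 ]), array([-0.02,  0.56, -0.17, -0.88, -1.21,  0.68])]
0.01 2
[... 549 characters left out ...]
ray([-0.05,  0.59, -0.15, -0.91, -1.25,  0.71])]
0.014 18 [array([-0.12,  0.22, -0.83,  0.66, -0.48, -0.17]), array([-0.13,  0.2 , -0.78,  0.59, -0.53, -0.09]), array([-0.02,  0.56, -0.17, -0.88, -1.21,  0.68])]
0.014 21 [array([-0.15,  0.21, -0.91,  0.87, -0.44, -0.35]), array([-0.14,  0.19, -0.86,  0.77, -0.49, -0.25]), array([ 0.01,  0.54, -0.19, -0.84, -1.16,  0.63])]
0.014 24 [array([-0.2 ,  0.2 , -0.97,  1.1 , -0.41, -0.54]), array([-0.17,  0.18, -0.92,  0.97, -0.46, -0.43]), array([ 0.05,  0.52, -0.2 , -0.81, -1.12,  0.59])]
0.014 27 [array([-0.26,  0.19, -1.02,  1.34, -0.41, -0.72]), array([-0.22,  0.18, -0.98,  1.19, -0.44, -0.6 ]), array([ 0.08,  0.49, -0.22, -0.77, -1.08,  0.54])]
```

>>> {"api": "move_arm", "payload": {
  "rows": [
    {"translation": [0,0,0],"rot": [0,0,0],"hand": 0},
    {"translation": [0,0,0],"rot": [0,0,0],"hand": 0},
    {"translation": [0,0,0],"rot": [0,0,0],"hand": 0},
    {"translation": [0,0,0],"rot": [0,0,0],"hand": 0},
    {"translation": [0,0,0],"rot": [0,0,0],"hand": 0}
  ]
}}

```text
t: 5.5
eef_pos: [0.4734, -0.315, 0.0913]
ee_rot: [3.141, -0.436, -1.278]
force: [-0.4, 0.3, -0.0]
width: 0.0729
gripper_force: 0.0
```

```bash
python3 - <<'E'
from kin import *
Rm=Rt(PSI,np.radians(24)); g=O+BL@[.010,0,.0045]+.032*Rm[:,2]; plan(g,Rm); print(arm.get_state()['width'])
E
```

```text
ik [-0.21  0.2  -0.98  1.13 -0.41 -0.56]
translation [-0.06  0.08  2.69] rot [ 0.   -0.99  0.09]
0.07291837401320049
```

>>> {"api": "move_arm", "payload": {
  "rows": [
    {"translation": [0,0,0],"rot": [0,0,0],"hand": 0},
    {"translation": [0,0,0],"rot": [0,0,0],"hand": 0},
    {"translation": [0,0,0.5],"rot": [0,-1,0.1],"hand": 0},
    {"translation": [0,0,1.2],"rot": [0,-1,0.1],"hand": 0},
    {"translation": [0,0,2],"rot": [0,-1,0.1],"hand": 0},
    {"translation": [-0.05,0,2.7],"rot": [0,-1,0.1],"hand": 0},
    {"translation": [-0.05,0,2.7],"rot": [0,-1,0.1],"hand": 0},
    {"translation": [-0.05,0,2.7],"rot": [0,-1,0.1],"hand": 0}
  ]
}}

```text
t: 6.17
eef_pos: [0.4758, -0.3259, 0.0662]
ee_rot: [3.141, -0.418, -1.281]
force: [-0.3, 0.5, -0.4]
width: 0.0877
gripper_force: 0.0
```

>>> {"api": "move_arm", "payload": {
  "rows": [
    {"translation": [0,0,0],"rot": [0,0,0],"hand": 1},
    {"translation": [0,0,0],"rot": [0,0,0],"hand": 1},
    {"translation": [0,0,0],"rot": [0,0,0],"hand": 1},
    {"translation": [0,0,0],"rot": [0,0,0],"hand": 1},
    {"translation": [0,0,0],"rot": [0,0,0],"hand": 1},
    {"translation": [0,0,0],"rot": [0,0,0],"hand": 1},
    {"translation": [0,0,0],"rot": [0,0,0],"hand": 1}
  ],
  "squeeze": 40
}}

```text
t: 6.75
eef_pos: [0.4766, -0.3253, 0.0668]
ee_rot: [-3.141, -0.419, -1.28]
force: [-2.4, 1.9, 5.7]
width: 0.0635
gripper_force: 40.0
```

```bash
python3 - <<'E'
from kin import *
s=arm.get_state(); print(s['t'],s['width'],s['gripper_force'],s['eef_pos'],s['force'],s['q'])
Rm=Rt(PSI,np.radians(24)); g=O+BL@[.010,0,.0045]+.032*Rm[:,2]; print(g)
plan(g+.02*BL[:,0]+.003*BL[:,2],Rm); plan(g+[-.0,.03,.10],Rm)
E
```

```text
6.75 0.06353901212640346 40.00074505805969 [ 0.477 -0.325  0.067] [-2.39   1.939  5.691] [-0.202  0.2   -0.979  1.127 -0.408 -0.561]
[ 0.476 -0.326  0.067]
ik [-0.16  0.18 -0.93  0.99 -0.45 -0.45]
translation [ 1.31  0.09 -1.53] rot [-0.03  0.    0.  ]
ik [ 0.02  0.06 -0.8   0.65 -0.71 -0.23]
translation [  1.44  -0.77 -10.29] rot [-0.03  0.    0.  ]
```

>>> {"api": "move_arm", "payload": {
  "rows": [
    {"translation": [0.6,0,-0.75],"rot": [0,0,0],"hand": 1},
    {"translation": [1.3,0,-1.5],"rot": [0,0,0],"hand": 1},
    {"translation": [1.4,-0.3,-4],"rot": [0,0,0],"hand": 1},
    {"translation": [1.4,-0.7,-7.5],"rot": [0,0,0],"hand": 1},
    {"translation": [1.4,-0.8,-10.3],"rot": [0,0,0],"hand": 1},
    {"translation": [1.4,-0.8,-14],"rot": [0,0,0],"hand": 1},
    {"translation": [1.4,-0.8,-14],"rot": [0,0,0],"hand": 1}
  ]
}}

```text
t: 7.33
eef_pos: [0.4748, -0.2789, 0.2062]
ee_rot: [-3.132, -0.421, -1.281]
force: [1.3, -0.3, -0.2]
width: 0.0636
gripper_force: 40.0
```

```bash
python3 - <<'E'
from kin import *
s=arm.get_state(); print(s['t'],s['width'],s['gripper_force'],s['eef_pos'],s['force'])
im,P,T=shot('wrist','w5'); Tt=T_tool()
pt=((P-Tt[:3,3])@Tt[:3,:3]).reshape(-1,3)
# expected block frame in tool: grasp pt (0,0,-.032) = block (.010,0,.0045); angle 41 deg
Rg=Rt(PSI,np.radians(24)); A=Rg.T@BL; t=np.array([0,0,-.032])-A@[.010,0,.0045]
q=(pt-t)@A
for lo in np.arange(.0,.07,.005):
    k=(q[:,0]>=lo)&(q[:,0]<lo+.005)&(abs(q[:,1])<.036)&(abs(q[:,2])<.03)
    if k.sum()>5: print(round(lo,3),k.sum(),'z',np.percentile(q[k,2],[5,25,50,75,95]),'y',np.percentile(q[k,1],[2,50,98]))
# sun
im,P,T=shot('top','t5')
for r in arm.pinpoint('sun_block','top')[:2]: print(r['p'],T[:3,:3]@r['point']+T[:3,3])
E
```

```text
7.3333 0.06361194531151734 39.999563097953796 [ 0.475 -0.279  0.206] [ 1.25  -0.317 -0.179]
0.0 375 z [0.019 0.019 0.02  0.021 0.021] y [-0.021  0.001  0.023]
0.005 308 z [0.019 0.02  0.02  0.021 0.022] y [-0.021  0.001  0.023]
0.01 683 z [0.019 0.02  0.02  0.021 0.022] y [-0.03   0.002  0.033]
0.015 517 z [0.019 0.02  0.021 0.021 0.026] y [-0.031  0.005  0.033]
0.02 342 z [0.002 0.02  0.021 0.025 0.029] y [-0.036 -0.003  0.033]
0.025 222 z [0.007 0.009 0.025 0.028 0.03 ] y [-0.034 -0.029  0.035]
0.03 536 z [0.009 0.011 0.027 0.028 0.03 ] y [-0.034 -0.028  0.036]
0.035 313 z [0.009 0.009 0.011 0.026 0.029] y [-0.034 -0.025  0.035]
0.04 322 z [0.009 0.009 0.01  0.011 0.029] y [-0.034 -0.023  0.032]
0.045 4144 z [0.009 0.011 0.013 0.016 0.018] y [-0.026  0.     0.029]
0.05 1509 z [0.009 0.009 0.01  0.01  0.011] y [-0.029  0.002  0.031]
0.055 4874 z [0.002 0.004 0.006 0.009 0.01 ] y [-0.029  0.002  0.032]
0.065 13 z [0.027 0.027 0.027 0.028 0.028] y [-0.035 -0.034 -0.034]
0.07 121 z [0.023 0.025 0.027 0.028 0.03 ] y [-0.035 -0.034  0.008]
0.75 [ 0.591 -0.279  0.086]
0.41 [0.519 0.128 0.037]
```

View pics/w5.png

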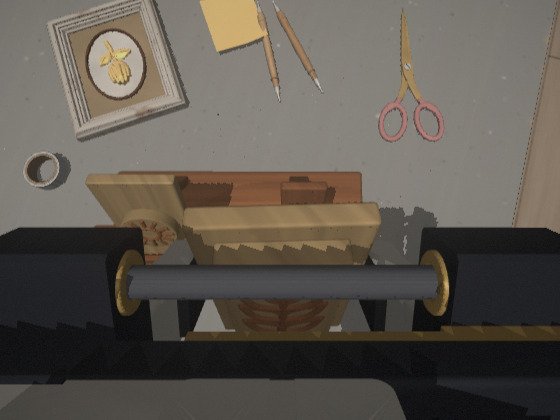

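The block is held square in the jaws: its top end shows at (285,215), the field sits between the fingers, and the sun block stays in place. Next I'll view the jig with the wrist camera from above the hinge side.

```bash
python3 - <<'E'
from kin import *
d=np.array([np.cos(-1.40),np.sin(-1.40),0]); pk=np.array([.518,.128,0])
for th in (5,15,25):
  for back in (.20,.25):
    Rm=Rt(-1.40,np.radians(th)); p=pk-back*d+[0,0,.42]
    s=ik(p,Rm,np.array([.9,.2,-.4,.1,-1,-.8]),n=5); print(th,back,p,s[0].round(2) if s else None)
    C=np.eye(4);C[:3,:3]=Rm;C[:3,3]=p; C=C@np.array(arm.camera_params('wrist')['tool_from_camera']); f,cx,cy,_=K('wrist')
    for k in ([-.06,0],[.06,0],[0,.04]):
        w=pk+k[0]*d+k[1]*np.array([-d[1],d[0],0])+[0,0,.04]; v=C[:3,:3].T@(w-C[:3,3]); print((v[:2]/v[2]*f+[cx,cy]).round(0),v[2].round(2))
E
```

```text
5 0.2 [0.484 0.325 0.42 ] [ 0.97  0.17  0.2   0.06 -1.65 -0.8 ]
[282.  82.] 0.54
[282.  -7.] 0.52
[254.  38.] 0.53
5 0.25 [0.476 0.374 0.42 ] [ 1.03  0.22  0.25  0.06 -1.67 -0.85]
[282.  46.] 0.53
[282. -46.] 0.51
[253.   1.] 0.52
15 0.2 [0.484 0.325 0.42 ] [ 1.04  0.23  0.2   0.17 -1.74 -0.86]
[282. 129.] 0.57
[282.  52.] 0.57
[256.  91.] 0.57
15 0.25 [0.476 0.374 0.42 ] [ 1.09  0.29  0.27  0.16 -1.77 -0.91]
[282.  97.] 0.57
[282.  20.] 0.57
[256.  59.] 0.57
25 0.2 [0.484 0.325 0.42 ] [ 1.1   0.3   0.2   0.26 -1.82 -0.91]
[281. 175.] 0.58
[282. 104.] 0.61
[257. 139.] 0.6
25 0.25 [0.476 0.374 0.42 ] [ 1.15  0.36  0.29  0.25 -1.86 -0.95]
[282. 145.] 0.59
[282.  77.] 0.62
[257. 110.] 0.6
```

```bash
python3 - <<'E'
from kin import *
d=np.array([np.cos(-1.40),np.sin(-1.40),0]); pk=np.array([.518,.128,0])
Rm=Rt(-1.40,np.radians(10)); p=pk-.16*d+[0,0,.34]
T=T_tool(); N=plan(p,Rm); m=T[:3,3]+[0,.03,.13]; print('via'); go(m,T[:3,:3],T)
E
```

```text
ik [ 0.96  0.18 -0.01  0.12 -1.51 -0.81]
translation [-43.36 -18.12 -34.56] rot [ -2.09 -13.94   6.62]
via
translation [  2.65  -0.88 -13.05] rot [0. 0. 0.]
```

>>> {"api": "move_arm", "payload": {
  "rows": [
    {"translation": [1,-0.3,-4],"rot": [0,0,0],"hand": 1},
    {"translation": [2,-0.6,-8],"rot": [0,0,0],"hand": 1},
    {"translation": [2.6,-0.9,-13],"rot": [0,0,0],"hand": 1},
    {"translation": [-2,-2.5,-15.5],"rot": [-0.2,-1.5,1],"hand": 1},
    {"translation": [-6,-4,-17],"rot": [-0.5,-4,2],"hand": 1},
    {"translation": [-10,-5.5,-19],"rot": [-1,-7,3],"hand": 1},
    {"translation": [-14,-7,-21],"rot": [-1.5,-9,4],"hand": 1},
    {"translation": [-18,-8.5,-22.5],"rot": [-2,-11,5],"hand": 1}
  ]
}}

```text
t: 8.15
eef_pos: [0.4778, -0.0446, 0.3323]
ee_rot: [3.134, -0.226, -1.374]
force: [1.3, 0.2, -1.6]
width: 0.0635
gripper_force: 40.0
```

```bash
python3 - <<'E'
from kin import *
d=np.array([np.cos(-1.40),np.sin(-1.40),0]); pk=np.array([.518,.128,0])
Rm=Rt(-1.40,np.radians(10)); p=pk-.16*d+[0,0,.34]; print(arm.get_state()['eef_pos'],arm.get_state()['force'],arm.get_state()['gripper_force'])
plan(p,Rm)
E
```

```text
[ 0.478 -0.045  0.332] [ 1.271  0.167 -1.551] 39.99817192554474
ik [ 0.96  0.18 -0.01  0.12 -1.51 -0.81]
translation [-31.15  -7.66  -8.  ] rot [ 0.14 -2.93  1.43]
```

>>> {"api": "move_arm", "payload": {
  "rows": [
    {"translation": [-4,-1,-2.5],"rot": [0,-1,0.5],"hand": 1},
    {"translation": [-31.1,-7.7,-8],"rot": [0.1,-2.9,1.4],"hand": 1},
    {"translation": [-31.1,-7.7,-8],"rot": [0.1,-2.9,1.4],"hand": 1},
    {"translation": [-31.1,-7.7,-8],"rot": [0.1,-2.9,1.4],"hand": 1},
    {"translation": [-31.1,-7.7,-8],"rot": [0.1,-2.9,1.4],"hand": 1},
    {"translation": [-31.1,-7.7,-8],"rot": [0.1,-2.9,1.4],"hand": 1},
    {"translation": [-31.1,-7.7,-8],"rot": [0.1,-2.9,1.4],"hand": 1},
    {"translation": [-31.1,-7.7,-8],"rot": [0.1,-2.9,1.4],"hand": 1}
  ]
}}

```text
t: 8.82
eef_pos: [0.4908, 0.2853, 0.3387]
ee_rot: [3.141, -0.178, -1.398]
force: [0.8, 0.3, -1.3]
width: 0.0637
gripper_force: 40.0
```

>>> {"api": "move_arm", "payload": {
  "rows": [
    {"translation": [-0.3,0,-0.3],"rot": [0,0,0],"hand": 1},
    {"translation": [-0.3,0,-0.3],"rot": [0,0,0],"hand": 1},
    {"translation": [-0.3,0,-0.3],"rot": [0,0,0],"hand": 1}
  ]
}}

```text
t: 9.07
eef_pos: [0.4903, 0.2871, 0.3412]
ee_rot: [3.14, -0.179, -1.397]
force: [-0.5, -0.2, -2.0]
width: 0.0636
gripper_force: 40.0
```

```bash
python3 - <<'E'
from kin import *
s=arm.get_state(); print(s['t'],s['eef_pos'],s['ee_rot'],s['qd'])
im,P,T=shot('wrist','w6')
for l in ['jig_pocket','frame_hinge','frame_end','rubbing_jig']:
    for r in arm.pinpoint(l,'wrist')[:2]: print(l,round(r['p'],2),T[:3,:3]@r['point']+T[:3,3])
E
```

```text
9.0667 [0.49  0.287 0.341] [ 3.14  -0.179 -1.397] [-0.017 -0.033 -0.006  0.    -0.001  0.001]
jig_pocket 0.97 [0.517 0.132 0.032]
frame_hinge 0.57 [0.507 0.212 0.053]
frame_end 0.64 [0.505 0.248 0.196]
rubbing_jig 0.73 [ 0.515  0.133 -0.   ]
```

View pics/w6.png

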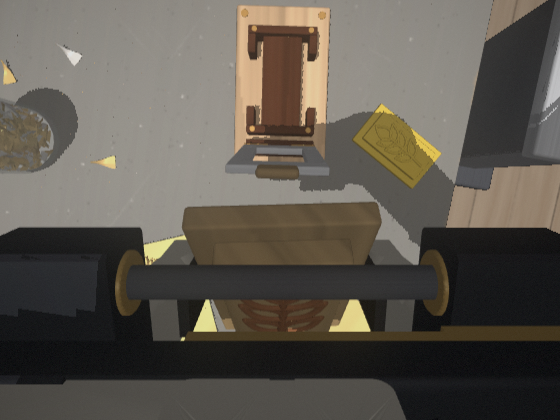

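The wrist view shows the jig clearly: pocket walls from about (250,30) to (318,135), floor strip at (283,80), frame at (278,158). The held block is at the bottom centre. I'll fit the jig's pose from this depth image.

```bash
python3 - <<'E'
from kin import *
a=np.load('pics/w6.npz');P=a['P'];im=a['im'].astype(int)
V=np.zeros((420,560),bool); V[:200]=1
c=np.array([.517,.130]); yaw=1.74
hsv=cv2.cvtColor(a['im'],cv2.COLOR_RGB2HSV)
for it in range(3):
    ex=np.array([np.cos(yaw),np.sin(yaw)]); ey=np.array([-ex[1],ex[0]])
    q=P[...,:2]-c; x=q@ex; y=q@ey; z=P[...,2]
    near=V&(x>-.13)&(x<.06)&(abs(y)<.085)
    base=near&(im.sum(2)>430)&(im[...,0]-im[...,2]>40)
    # side edges of base: for bins of x
    L=[];
    for lo in np.arange(-.10,.055,.004):
        k=base&(x>=lo)&(x<lo+.004)
        if k.sum()>8: L.append((lo+.002,y[k].min(),y[k].max()))
    L=np.array(L); pl=np.polyfit(L[:,0],L[:,1],1); pr=np.polyfit(L[:,0],L[:,2],1)
    print('base edges',pl,pr,'x min',np.percentile(x[base],[.5,2]))
    fl=near&(im.sum(2)<330)&(abs(x)<.028)
    F=[]
    for lo in np.arange(-.028,.028,.004):
        k=fl&(x>=lo)&(x<lo+.004); F.append((lo+.002,y[k].min(),y[k].max()))
    F=np.array(F); print('floor',np.polyfit(F[:,0],F[:,1],1),np.polyfit(F[:,0],F[:,2],1),'z',np.median(z[fl]))
    w=near&(im.sum(2)<330)&(z>.040)&(z<.053)&(x<.068)
    print('wall x',np.percentile(x[w],[1,3,97,99]),'y',np.percentile(y[w],[1,3,97,99]),'z',np.percentile(z[w],[10,50,90]))
    if it<2:
        yaw+= (np.polyfit(F[:,0],F[:,1],1)[0]+np.polyfit(F[:,0],F[:,2],1)[0]+pl[0]+pr[0])/4
        c=c+ey*(pl[1]+pr[1])/2
# floor profile along x at |y|<.02
k0=near&(abs(y)<.018)
for lo in np.arange(-.075,.075,.003):
    k=V&(abs(y)<.018)&(x>=lo)&(x<lo+.003)
    if k.sum(): print(round(lo,3),k.sum(),np.median(z[k]).round(4),im[k].mean(0).round(0),end=' | ')
print(c,yaw)
E
```

```text
base edges [-0.03  -0.063] [-0.05   0.059] x min [-0.105 -0.102]
floor [ 0.126 -0.028] [-0.224  0.048] z 0.03683617731878214
wall x [-0.066 -0.065  0.059  0.059] y [-0.045 -0.043  0.042  0.043] z [0.044 0.046 0.047]
base edges [ 0.015 -0.061] [-0.016  0.06 ] x min [-0.105 -0.102]
floor [ 0.168 -0.027] [0.12  0.048] z 0.03683770217857435
wall x [-0.066 -0.065  0.059  0.06 ] y [-0.044 -0.042  0.043  0.045] z [0.044 0.046 0.047]
base edges [-0.058 -0.061] [-0.053  0.062] x min [-0.106 -0.103]
floor [ 0.048 -0.027] [-0.151  0.052] z 0.03682955229783613
wall x [-0.066 -0.065  0.059  0.059] y [-0.045 -0.043  0.045  0.046] z [0.044 0.046 0.047]
-0.069 5 0.0447 [96. 66. 51.] | -0.066 63 0.0457 [98. 68. 52.] | -0.063 71 0.0458 [97. 66. 50.] | -0.06 90 0.0455 [88. 61. 46.] | -0.057 122 0.0382 [80. 57. 44.] | -0.054 66 0.0371 [97. 66. 49.] | -0.051 65 0.0368 [97. 66. 49.] | -0.048 64 0.0368 [97. 66. 49.] | -0.045 71 0.0369 [97. 65. 49.] | -0.042 66 0.0367 [97. 65. 49.] | -0.039 67 0.0371 [97. 66. 49.] | -0.036 66 0.0366 [98. 66. 49.] | -0.033 70 0.037 [97. 65. 48.] | -0.03 59 0.037 [97. 65. 48.
[... 432 characters left out ...]
 0.0368 [97. 65. 48.] | 0.015 66 0.0369 [97. 65. 48.] | 0.018 66 0.037 [97. 65. 48.] | 0.021 60 0.0369 [97. 65. 48.] | 0.024 62 0.0369 [98. 65. 48.] | 0.027 66 0.0368 [98. 65. 48.] | 0.03 59 0.0366 [97. 65. 48.] | 0.033 65 0.0367 [98. 65. 48.] | 0.036 65 0.0369 [97. 65. 48.] | 0.039 57 0.0369 [97. 64. 48.] | 0.042 63 0.0366 [97. 65. 48.] | 0.045 63 0.0367 [97. 64. 48.] | 0.048 63 0.0368 [96. 64. 47.] | 0.051 63 0.0366 [97. 65. 48.] | 0.054 66 0.0368 [89. 60. 45.] | 0.057 37 0.0444 [70. 49. 38.] | 0.06 65 0.0458 [66. 47. 37.] | 0.063 74 0.0458 [66. 48. 37.] | 0.066 105 0.0438 [68. 53. 42.] | 0.069 83 0.0157 [104.  86.  68.] | 0.072 37 0.0146 [104.  85.  67.] | [0.519 0.13 ] 1.7670730593632626
```

```bash
cat > jig.py <<'E'
from kin import *
from scipy.optimize import minimize
def box(x,y,cx,cy,hx,hy):
    dx=abs(x-cx)-hx; dy=abs(y-cy)-hy
    return np.maximum(dx,dy)
def fitjig(P,c0,yaw0):
    Q=P.reshape(-1,3); Q=Q[np.isfinite(Q[:,0])]; Q=Q[(np.linalg.norm(Q[:,:2]-c0,axis=1)<.10)&(Q[:,2]<.06)]
    wall=(Q[:,2]>.0415).astype(float); notlow=(Q[:,2]>.028).astype(float)
    def cost(v):
        e=np.array([np.cos(v[2]),np.sin(v[2])]); q=Q[:,:2]-v[:2]; x=q@e; y=q@[-e[1],e[0]]
        r=(x>-.075)&(x<.064)&(abs(y)<.055)
        s=np.minimum(box(abs(x),y,.0625,0,.005,.044),box(abs(x),abs(y),.0455,.039,.012,.005))
        f=np.minimum(np.minimum(s,box(x,y,0,0,.0575,.025)),box(abs(x),y,.0455,0,.012,.034))
        g=lambda s:1/(1+np.exp(np.clip(s/.0012,-30,30)))
        return (((g(s)-wall)**2+(g(f)-notlow)**2)[r]).sum()/r.sum()
    b=min((minimize(cost,[c0[0]+dx,c0[1]+dy,yaw0+da],method='Nelder-Mead',options=dict(initial_simplex=None,xatol=1e-5,fatol=1e-7,maxiter=600)) for dx in (-.003,.003) for dy in (-.003,.003) for da in (-.03,.03)),key=lambda r:r.fun)
    return b.x,b.fun
E
python3 - <<'E'
from jig import *
P=np.load('pics/w6.npz')['P'][:200]
print(fitjig(P,np.array([.518,.130]),1.755))
P=np.load('pics/top0.npz')['P']; print('top',fitjig(P,np.array([.518,.130]),1.755))
E
```

```text
(array([0.518, 0.131, 1.713]), np.float64(0.08238668114463887))
top (array([0.52 , 0.131, 1.712]), np.float64(0.155653463752663))
```

```bash
python3 - <<'E'
from kin import *
Rg=Rt(PSI,np.radians(24)); A=Rg.T@BL; t=np.array([0,0,-.032])-A@[.010,0,.0045]
Tc=np.array(arm.camera_params('wrist')['tool_from_camera'])
for n in ('w5','w6'):
    a=np.load(f'pics/{n}.npz'); T=a['T']; pc=(a['P'].reshape(-1,3)-T[:3,3])@T[:3,:3]; pt=pc@Tc[:3,:3].T+Tc[:3,3]
    q=(pt-t)@A
    e=(q[:,0]>.053)&(q[:,0]<.062)&(abs(q[:,1])<.028)&(q[:,2]>.001)&(q[:,2]<.0075); E_=q[e]
    print(n,'end x',np.median(E_[:,0]),np.linalg.lstsq(np.c_[E_[:,1:],np.ones(len(E_))],E_[:,0],rcond=None)[0])
    f=(q[:,0]>.048)&(q[:,0]<.055)&(abs(q[:,1])<.026)&(q[:,2]>.007)&(q[:,2]<.0125); F=q[f]; print('flange z',np.median(F[:,2]),len(F))
    h=(q[:,0]>-.02)&(q[:,0]<.03)&(abs(q[:,1])<.019)&(q[:,2]>.015)&(q[:,2]<.024); H=q[h]; print('field z',len(H),np.linalg.lstsq(np.c_[H[:,:2],np.ones(len(H))],H[:,2],rcond=None)[0])
    k=e|f; print('y edges',np.percentile(q[(q[:,0]>.048)&(q[:,0]<.062)&(abs(q[:,1])<.04)&(q[:,2]>.001)&(q[:,2]<.0095),1],[.5,2,98,99.5]))
E
```

```text
w5 end x 0.05430088138342951 [-0.002  0.006  0.054]
flange z 0.008439496700974618 2287
field z 2551 [0.003 0.031 0.019]
y edges [-0.031 -0.029  0.031  0.032]
w6 end x 0.054342338216250126 [-0.001 -0.007  0.054]
flange z 0.008376272159360897 2244
field z 2528 [0.002 0.03  0.019]
y edges [-0.031 -0.03   0.031  0.032]
```

```bash
cat >> jig.py <<'E'
JC=np.array([.518,.131]); JY=1.713; FZ=.0368
_A=Rt(PSI,np.radians(24)).T@BL; _t=np.array([0,0,-.032])-_A@[.010,0,.0045]+_A@[-.0007,.0005,-.0006]
def place(h,dx=0,dy=0):
    X=-np.array([np.cos(JY),np.sin(JY),0]); Z=np.array([0,0,1.]); B=np.c_[X,np.cross(Z,X),Z]
    ex=-X; ey=np.array([-ex[1],ex[0],0]); o=np.r_[JC,FZ+h]+ex*dx+ey*dy
    Rm=B@_A.T; return o-Rm@_t,Rm
E
python3 - <<'E'
from jig import *
P=np.load('pics/w6.npz')['P'][:200]; x,f=fitjig(P,np.array([.518,.130]),1.75); print([round(float(v),4) for v in x])
for h in (.2,.1,.05,.0):
    p,Rm=place(h); print(h,p); plan(p,Rm)
E
```

```text
[0.5181, 0.1306, 1.7128]
0.2 [0.516 0.141 0.218]
ik [ 0.05  0.25 -0.07 -0.73 -1.39  0.28]
translation [12.31 -0.02 14.96] rot [  0.37 -51.07   1.74]
0.1 [0.516 0.141 0.118]
ik [ 0.04  0.36 -0.16 -0.76 -1.24  0.43]
translation [10.57  0.   24.81] rot [  0.37 -51.07   1.74]
0.05 [0.516 0.141 0.068]
ik [ 0.04  0.43 -0.19 -0.78 -1.18  0.5 ]
translation [ 9.69  0.01 29.73] rot [  0.37 -51.07   1.74]
0.0 [0.516 0.141 0.018]
ik [ 0.03  0.51 -0.21 -0.81 -1.11  0.58]
translation [ 8.82  0.02 34.65] rot [  0.37 -51.07   1.74]
```

```bash
python3 - <<'E'
from jig import *
p,Rm=place(.2); go(p+[0,0,.1],Rm)
E
```

```text
translation [14.06 -0.03  5.12] rot [  0.37 -51.07   1.74]
```

>>> {"api": "move_arm", "payload": {
  "rows": [
    {"translation": [4,0,0.8],"rot": [0,0,0],"hand": 1},
    {"translation": [7.5,0,1.5],"rot": [0,-7,0.2],"hand": 1},
    {"translation": [11,0,3],"rot": [0.1,-14,0.4],"hand": 1},
    {"translation": [14.1,0,5.1],"rot": [0.2,-21,0.6],"hand": 1},
    {"translation": [14.1,0,5.1],"rot": [0.2,-28,0.9],"hand": 1},
    {"translation": [14.1,0,5.1],"rot": [0.3,-35,1.2],"hand": 1},
    {"translation": [14.1,0,5.1],"rot": [0.3,-42,1.5],"hand": 1},
    {"translation": [14.1,0,5.1],"rot": [0.4,-49,1.7],"hand": 1}
  ]
}}

```text
t: 9.98
eef_pos: [0.5166, 0.1408, 0.3206]
ee_rot: [-3.132, 0.679, -1.422]
force: [0.3, -0.3, -3.7]
width: 0.0638
gripper_force: 40.0
```

```bash
python3 - <<'E'
from jig import *
s=arm.get_state(); print(s['eef_pos'],s['q'],s['force'],s['gripper_force'])
for h in (.2,.06): p,Rm=place(h); plan(p,Rm)
E
```

```text
[0.517 0.141 0.321] [ 0.083  0.15   0.048 -0.679 -1.522  0.115] [ 0.257 -0.348 -3.689] 40.000078082084656
ik [ 0.05  0.25 -0.07 -0.73 -1.39  0.28]
translation [6.43 0.13 8.02] rot [-0.33 -2.08  0.28]
ik [ 0.04  0.42 -0.18 -0.78 -1.19  0.49]
translation [15.22  0.24 18.92] rot [-0.33 -2.08  0.28]
```

>>> {"api": "move_arm", "payload": {
  "rows": [
    {"translation": [2.5,0,3.2],"rot": [-0.3,-2.1,0.3],"hand": 1},
    {"translation": [5,0.1,6.4],"rot": [-0.3,-2.1,0.3],"hand": 1},
    {"translation": [7.5,0.1,9.5],"rot": [-0.3,-2.1,0.3],"hand": 1},
    {"translation": [10,0.2,12.5],"rot": [-0.3,-2.1,0.3],"hand": 1},
    {"translation": [12.5,0.2,15.5],"rot": [-0.3,-2.1,0.3],"hand": 1},
    {"translation": [14.2,0.2,17.6],"rot": [-0.3,-2.1,0.3],"hand": 1},
    {"translation": [15.2,0.2,18.9],"rot": [-0.3,-2.1,0.3],"hand": 1},
    {"translation": [15.2,0.2,18.9],"rot": [-0.3,-2.1,0.3],"hand": 1}
  ]
}}

```text
t: 10.65
eef_pos: [0.512, 0.1401, 0.0717]
ee_rot: [3.125, 0.711, -1.44]
force: [-0.1, -1.1, -0.8]
width: 0.0637
gripper_force: 40.0
```

>>> {"api": "move_arm", "payload": {
  "rows": [
    {"translation": [0,0,0],"rot": [0,0,0],"hand": 1},
    {"translation": [0,0,0],"rot": [0,0,0],"hand": 1}
  ]
}}

```text
t: 10.82
eef_pos: [0.5151, 0.1405, 0.0768]
ee_rot: [3.136, 0.71, -1.431]
force: [-0.1, 0.1, -1.6]
width: 0.063
gripper_force: 40.0
```

```bash
python3 - <<'E'
from jig import *
s=arm.get_state(); print(s['eef_pos'],s['force'],s['gripper_force'])
for h in (.06,.015,0): p,Rm=place(h); plan(p,Rm)
im,P,T=shot('wrist','w7'); imt,Pt,Tt=shot('top','t7')
# block as seen, in jig frame with both cameras
ex=np.array([np.cos(JY),np.sin(JY)]); ey=np.array([-ex[1],ex[0]])
for n,Q in (('w',P),('t',Pt)):
    x=(Q[...,:2]-JC)@ex; y=(Q[...,:2]-JC)@ey; z=Q[...,2]
    k=(abs(x)<.07)&(abs(y)<.03)
    for lo in np.arange(-.065,.065,.01):
        kk=k&(x>=lo)&(x<lo+.01); print(n,round(lo,3),kk.sum(),np.percentile(z[kk],[5,50,95]).round(4) if kk.sum() else '')
E
```

```text
[0.515 0.14  0.077] [-0.132  0.132 -1.597] 39.99954700469971
ik [ 0.04  0.42 -0.18 -0.78 -1.19  0.49]
translation [-0.1  -0.1  -0.04] rot [ 0.22 -0.32 -0.11]
ik [ 0.03  0.49 -0.2  -0.8  -1.13  0.56]
translation [ 2.83 -0.12  3.37] rot [ 0.22 -0.32 -0.11]
ik [ 0.03  0.51 -0.21 -0.81 -1.11  0.58]
translation [ 3.81 -0.13  4.51] rot [ 0.22 -0.32 -0.11]
w -0.065 3124 [0.045 0.046 0.103]
w -0.055 9914 [0.036 0.104 0.112]
w -0.045 2893 [0.036 0.037 0.112]
w -0.035 1857 [0.036 0.037 0.105]
w -0.025 1726 [0.036 0.037 0.116]
w -0.015 2239 [0.036 0.037 0.116]
w -0.005 1941 [0.036 0.037 0.116]
w 0.005 1717 [0.036 0.037 0.116]
w 0.015 1549 [0.036 0.037 0.116]
w 0.025 681 [0.036 0.037 0.114]
w 0.035 95 [0.014 0.105 0.106]
w 0.045 84 [0.014 0.105 0.105]
w 0.055 19 [0.014 0.015 0.018]
t -0.065 33 [0.578 0.589 0.608]
t -0.055 3 [0.595 0.597 0.603]
t -0.045 0 
t -0.035 0 
t -0.025 0 
t -0.015 0 
t -0.005 0 
t 0.005 0 
t 0.015 0 
t 0.025 0 
t 0.035 0 
t 0.045 0 
t 0.055 0
```

View pics/w7.png

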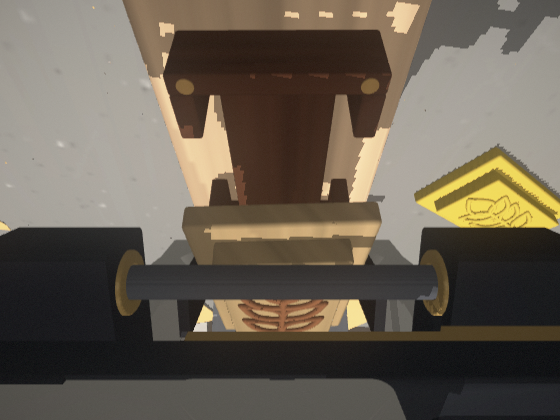

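This close view shows the far pocket wall at (275,50), the floor strip at (280,150) and the held block's end at (283,215). I'll refit the jig and the block together from this one image.

```bash
python3 - <<'E'
from jig import *
a=np.load('pics/w7.npz'); P=a['P']
v,f=fitjig(P[:225],np.array([.518,.1306]),1.713); print('jig',[round(float(t),4) for t in v],f)
v2=np.array([.5181,.1306,1.7128])
for w in (v,v2):
    ex=np.array([np.cos(w[2]),np.sin(w[2])]); ey=np.array([-ex[1],ex[0]])
    q=P[...,:2]-w[:2]; x=q@ex; y=q@ey; z=P[...,2]
    m=np.zeros(z.shape,bool); m[:225]=1
    wl=m&(abs(z-.0455)<.003)&(x<-.05); print('wall x',np.percentile(x[wl],[1,5,95,99]),'y',np.percentile(y[wl&(x<-.055)],[.5,2,98,99.5]))
    # wall outer/inner edge slope: inner face at x=-.0575 -> y bins
    L=[(yy,x[wl&(abs(y-yy)<.002)].min(),) for yy in np.arange(-.038,.039,.004)]; print('edge slope',np.polyfit(*np.array(L).T,1))
    fl=m&(abs(z-.0368)<.002)&(x>-.03)&(x<.02)
    F=[(xx,y[fl&(abs(x-xx)<.002)].min(),y[fl&(abs(x-xx)<.002)].max()) for xx in np.arange(-.028,.01,.004)]; F=np.array(F); print('floor y',np.polyfit(F[:,0],F[:,1],1),np.polyfit(F[:,0],F[:,2],1))
    b=(abs(z-.100)<.012)&(x<-.04)&(x>-.07)&(abs(y)<.045); e=b&(z>.098)&(z<.1045)&(abs(y)<.028)
    print('block end x',np.median(x[e]),'slope',np.polyfit(y[e],x[e],1)[0],'y edges',np.percentile(y[b&(z>.096)&(z<.105)],[.5,2,98,99.5]))
    t=(z>.103)&(z<.109)&(x>-.054)&(x<-.047)&(abs(y)<.026); print('flange top z',np.median(z[t]),np.polyfit(y[t],z[t],1))
    h=(z>.110)&(z<.120)&(x>-.03)&(x<.02)&(abs(y)<.019); print('field',np.linalg.lstsq(np.c_[x[h],y[h],np.ones(h.sum())],z[h],rcond=None)[0])
E
```

```text
jig [0.5182, 0.1319, 1.7139] 0.16512460365868417
wall x [-0.069 -0.068 -0.053 -0.051] y [-0.043 -0.042  0.042  0.043]
edge slope [-0.002 -0.069]
floor y [ 0.001 -0.025] [-0.002  0.025]
block end x -0.05531068150109958 slope 0.062333626822525905 y edges [-0.03  -0.029  0.032  0.032]
flange top z 0.10491746619775899 [-0.023  0.105]
field [-0.009 -0.016  0.115]
wall x [-0.067 -0.067 -0.053 -0.051] y [-0.044 -0.043  0.041  0.042]
edge slope [-0.005 -0.068]
floor y [ 0.002 -0.025] [-0.002  0.024]
block end x -0.05399274190134329 slope 0.059384943449088345 y edges [-0.03  -0.029  0.031  0.032]
flange top z 0.10470637496932837 [-0.022  0.105]
field [-0.008 -0.017  0.115]
```

```bash
python3 - <<'E'
from jig import *
P=np.load('pics/w7.npz')['P']; w=np.array([.5182,.1315,1.7135])
ex=np.array([np.cos(w[2]),np.sin(w[2])]); ey=np.array([-ex[1],ex[0]])
q=P[...,:2]-w[:2]; x=q@ex; y=q@ey; z=P[...,2]
e=(z>.0975)&(z<.102)&(abs(y)<.028)&(x<-.045)&(x>-.065); print(e.sum(),np.median(x[e]),np.polyfit(y[e],x[e],1))
for yy in np.arange(-.026,.027,.0065):
    k=e&(abs(y-yy)<.003); print(round(yy,3),k.sum(),np.median(x[k]) if k.any() else '')
b=(z>.096)&(z<.106)&(x<-.047)&(x>-.07)&(abs(y)<.045)
for lo in (-.056,-.053,-.05): k=b&(abs(x-lo)<.0015); print(lo,k.sum(),np.percentile(y[k],[.5,2,98,99.5]))
p,Rm=place(.06); T=T_tool(); print('meas block R err deg',np.degrees(R.from_matrix(Rm.T@T[:3,:3]).as_rotvec()))
E
```

```text
1993 -0.055070488919937884 [-0.002 -0.055]
-0.026 175 -0.05495336777838425
-0.02 216 -0.055085598329599444
-0.013 214 -0.05504299926259158
-0.007 211 -0.05506185322994392
-0.0 208 -0.055076743027085574
0.006 214 -0.05507386790895699
0.013 213 -0.05509771031998794
0.019 209 -0.05508395923559751
0.026 176 -0.05515333086670859
-0.056 3633 [-0.03  -0.029  0.031  0.032]
-0.053 1691 [-0.031 -0.03   0.031  0.032]
-0.05 892 [-0.03  -0.029  0.031  0.032]
meas block R err deg [-0.176  0.315  0.045]
```

>>> {"api": "move_arm", "payload": {
  "rows": [
    {"translation": [1.3,-0.07,1.52],"rot": [0,0,0],"hand": 1},
    {"translation": [2.28,-0.08,2.65],"rot": [0,0,0],"hand": 1},
    {"translation": [2.8,-0.08,3.26],"rot": [0,0,0],"hand": 1},
    {"translation": [3.1,-0.09,3.6],"rot": [0,0,0],"hand": 1},
    {"translation": [3.36,-0.09,3.91],"rot": [0,0,0],"hand": 1},
    {"translation": [3.55,-0.09,4.13],"rot": [0,0,0],"hand": 1},
    {"translation": [3.65,-0.09,4.25],"rot": [0,0,0],"hand": 1},
    {"translation": [3.65,-0.09,4.25],"rot": [0,0,0],"hand": 1}
  ]
}}

```text
t: 11.58
eef_pos: [0.5147, 0.1411, 0.0192]
ee_rot: [3.133, 0.711, -1.433]
force: [-0.3, 0.2, -1.5]
width: 0.0637
gripper_force: 40.0
```

```bash
python3 - <<'E'
from jig import *
s=arm.get_state(); print(s['t'],s['eef_pos'],s['force'],s['moment'],s['gripper_force'],s['width'])
for h in (.004,0): p,Rm=place(h); print(p); plan(p,Rm)
E
```

```text
11.5833 [0.515 0.141 0.019] [-0.311  0.174 -1.496] [-2.508 -0.292  0.004] 39.999316334724426 0.06365993976063951
[0.516 0.141 0.022]
ik [ 0.03  0.5  -0.21 -0.81 -1.12  0.58]
translation [-0.16 -0.13 -0.2 ] rot [ 0.33 -0.28 -0.18]
[0.516 0.141 0.018]
ik [ 0.03  0.51 -0.21 -0.81 -1.11  0.58]
translation [ 0.11 -0.13  0.1 ] rot [ 0.33 -0.28 -0.18]
```

>>> {"api": "move_arm", "payload": {
  "rows": [
    {"translation": [0.07,0,0.08],"rot": [0,0,0],"hand": 1},
    {"translation": [0.13,0,0.15],"rot": [0,0,0],"hand": 1},
    {"translation": [0.2,0,0.23],"rot": [0,0,0],"hand": 1},
    {"translation": [0.2,0,0.23],"rot": [0,0,0],"hand": 1},
    {"translation": [0.2,0,0.23],"rot": [0,0,0],"hand": 1}
  ]
}}

```text
t: 12.0
eef_pos: [0.515, 0.1411, 0.0181]
ee_rot: [3.135, 0.712, -1.431]
force: [-1.1, -2.5, 11.0]
width: 0.064
gripper_force: 40.0
```

```bash
python3 - <<'E'
from jig import *
s=arm.get_state(); print(s['t'],s['eef_pos'],s['force'],s['gripper_force'],s['width'])
im,P,T=shot('wrist','w8')
w=np.array([.5182,.1315,1.7135])
ex=np.array([np.cos(w[2]),np.sin(w[2])]); ey=np.array([-ex[1],ex[0]])
q=P[...,:2]-w[:2]; x=q@ex; y=q@ey; z=P[...,2]
m=np.zeros(z.shape,bool); m[:330]=1
for lo in np.arange(-.075,.03,.004):
    k=m&(abs(y)<.02)&(x>=lo)&(x<lo+.004)&(z<.07); print(round(lo,3),k.sum(),np.percentile(z[k],[10,50,90]).round(4) if k.sum() else '', end=' | ')
t=m&(x>-.053)&(x<-.047)&(abs(y)<.03)&(z<.06); print('\nflange top',np.polyfit(y[t],z[t],1) if t.sum()>5 else '')
E
```

```text
12.0 [0.515 0.141 0.018] [-1.091 -2.491 11.039] 40.002796053886414 0.0640166577178562
-0.075 1649 [0.014 0.015 0.069] | -0.071 9587 [0.015 0.03  0.043] | -0.067 2412 [0.022 0.045 0.046] | -0.063 928 [0.045 0.046 0.046] | -0.059 263 [0.044 0.045 0.046] | -0.055 1639 [0.043 0.045 0.046] | -0.051 772 [0.046 0.046 0.047] | -0.047 3226 [0.046 0.05  0.054] | -0.043 0  | -0.039 0  | -0.035 0  | -0.031 0  | -0.027 0  | -0.023 28 [0.057 0.057 0.058] | -0.019 216 [0.056 0.057 0.057] | -0.015 379 [0.055 0.056 0.057] | -0.011 420 [0.056 0.057 0.057] | -0.007 191 [0.056 0.057 0.057] | -0.003 247 [0.055 0.056 0.057] | 0.001 355 [0.055 0.056 0.057] | 0.005 339 [0.056 0.057 0.057] | 0.009 180 [0.056 0.057 0.057] | 0.013 163 [0.055 0.056 0.057] | 0.017 182 [0.055 0.056 0.057] | 0.021 100 [0.055 0.056 0.056] | 0.025 8 [0.055 0.055 0.055] | 0.029 0  | 
flange top [-0.023  0.046]
```

The flange top is level with the walls (46 mm against 45.5 mm) and the contact force is 11 N, so the block is down. I'll release it.

>>> {"api": "move_arm", "payload": {
  "rows": [
    {"translation": [-0.03,0,-0.04],"rot": [0,0,0],"hand": 1},
    {"translation": [-0.03,0,-0.04],"rot": [0,0,0],"hand": 0.1},
    {"translation": [-0.03,0,-0.04],"rot": [0,0,0],"hand": 0},
    {"translation": [-0.03,0,-0.04],"rot": [0,0,0],"hand": 0},
    {"translation": [-0.03,0,-0.04],"rot": [0,0,0],"hand": 0},
    {"translation": [-0.03,0,-0.04],"rot": [0,0,0],"hand": 0}
  ]
}}

```text
t: 12.55
eef_pos: [0.5146, 0.1411, 0.0166]
ee_rot: [3.133, 0.711, -1.433]
force: [-0.5, 0.1, 0.3]
width: 0.0868
gripper_force: 0.0
```

```bash
python3 - <<'E'
from jig import *
s=arm.get_state(); print(s['t'],s['eef_pos'],s['force'],s['gripper_force'],s['width'])
im,P,T=shot('wrist','w9')
w=np.array([.5182,.1315,1.7135])
ex=np.array([np.cos(w[2]),np.sin(w[2])]); ey=np.array([-ex[1],ex[0]])
q=P[...,:2]-w[:2]; x=q@ex; y=q@ey; z=P[...,2]
m=np.zeros(z.shape,bool); m[:330]=1
t=m&(x>-.053)&(x<-.047)&(abs(y)<.03)&(z<.06); print('flange top',np.polyfit(y[t],z[t],1))
h=m&(x>-.02)&(x<.02)&(abs(y)<.019)&(z<.06); print('field',h.sum(),np.linalg.lstsq(np.c_[x[h],y[h],np.ones(h.sum())],z[h],rcond=None)[0])
wl=m&(x>-.066)&(x<-.060)&(abs(y)<.035)&(z<.06)&(z>.035); print('wall',np.polyfit(y[wl],z[wl],1))
p,Rm=place(0); T=T_tool(); 
for d in (-.09,-.15): go(T[:3,3]+d*T[:3,2],T[:3,:3],T)
E
```

```text
12.55 [0.515 0.141 0.017] [-0.461  0.081  0.337] 0.0 0.0867578111352767
flange top [0.002 0.046]
field 2605 [-0.007  0.008  0.056]
wall [0.002 0.046]
translation [ 0. -0. -9.] rot [0. 0. 0.]
translation [ -0.   0. -15.] rot [0. 0. 0.]
```

The block lies flat: flange top and wall top are both at 46 mm, with no tilt. I'll withdraw along the tool axis and then plan the frame closing.

>>> {"api": "move_arm", "payload": {
  "rows": [
    {"translation": [0,0,-1],"rot": [0,0,0],"hand": 0},
    {"translation": [0,0,-3],"rot": [0,0,0],"hand": 0},
    {"translation": [0,0,-6],"rot": [0,0,0],"hand": 0},
    {"translation": [0,0,-9.5],"rot": [0,0,0],"hand": 0},
    {"translation": [-2,0,-13],"rot": [0,0,0],"hand": 0},
    {"translation": [-4.5,0,-16.5],"rot": [0,7,0],"hand": 0.5},
    {"translation": [-7,0,-19.5],"rot": [0,14,0],"hand": 1},
    {"translation": [-9.5,0,-22.5],"rot": [0,21,0],"hand": 1}
  ]
}}

```text
t: 13.27
eef_pos: [0.5285, 0.0648, 0.2535]
ee_rot: [3.14, 0.338, -1.433]
force: [1.7, 1.3, -0.9]
width: 0.0728
gripper_force: 0.0
```

```bash
cat >> jig.py <<'E'
W=np.array([.5182,.1315,1.7135]); EX=np.array([np.cos(W[2]),np.sin(W[2]),0]); UZ=np.array([0,0,1.])
H=np.r_[W[:2],.050]+.086*EX
def push(th,tau,r=.150,gap=0.):
    u=-np.cos(th)*EX+np.sin(th)*UZ; n=np.sin(th)*EX+np.cos(th)*UZ
    tip=H+r*u+(.004+.010*abs(np.sin(th-tau))+gap)*n; Rm=Rt(W[2]-np.pi,tau); return tip+.0145*Rm[:,2],Rm
E
python3 - <<'E'
from jig import *
s=arm.get_state(); print(s['t'],s['eef_pos'],s['ee_rot'],s['force'],s['width'],s['q'])
# frame angle from w6 depth
P=np.load('pics/w6.npz')['P'][:200].reshape(-1,3); q=P-H; x=q@EX; y=q@np.array([-EX[1],EX[0],0]); z=q[:,2]
k=(abs(y)<.05)&(z>.03)&(z<.2)&(x>-.03)&(x<.12); r=np.hypot(x[k],z[k]); a=np.arctan2(z[k],-x[k]); m=(r>.13)&(r<.165); print('frame pts',k.sum(),np.percentile(a[m],[5,50,95]),r.max())
q0=np.array([.9,.3,-.2,.1,-1.3,-.8])
for tau in (10,25):
  for th in (2.0,1.75,1.4,1.05,.7,.35,0):
    p,Rm=push(th,np.radians(tau),gap=.03 if th==2 else 0); so=ik(p,Rm,q0,n=4); print(tau,th,p,so[0].round(2) if so else None); q0=so[0] if so else q0
p,Rm=push(2.0,np.radians(15),gap=.03); go(p+[0,0,.16],Rm)
E
```

```text
13.2667 [0.529 0.065 0.253] [ 3.14   0.338 -1.433] [ 1.748  1.29  -0.88 ] 0.07275334304551825 [ 0.216  0.14  -0.092 -0.348 -1.327  0.004]
frame pts 2403 [1.741 1.749 1.79 ] 0.18027088635438546
10 2.0 [0.492 0.315 0.154] [ 0.99  0.31 -0.26  0.13 -1.13 -0.91]
10 1.75 [0.501 0.254 0.181] [ 0.91  0.24 -0.29  0.14 -1.16 -0.83]
10 1.4 [0.508 0.202 0.186] [ 0.84  0.21 -0.33  0.15 -1.15 -0.76]
10 1.05 [0.516 0.15  0.172] [ 0.76  0.19 -0.39  0.16 -1.09 -0.7 ]
10 0.7 [0.522 0.106 0.139] [ 0.68  0.21 -0.46  0.18 -1.   -0.65]
10 0.35 [0.526 0.077 0.093] [ 0.63  0.25 -0.54  0.2  -0.87 -0.62]
10 0 [0.528 0.066 0.041] [ 0.61  0.32 -0.6   0.23 -0.74 -0.64]
25 2.0 [0.492 0.312 0.155] [ 1.08  0.42 -0.23  0.26 -1.3  -1.05]
25 1.75 [0.501 0.25  0.182] [ 1.01  0.34 -0.29  0.29 -1.3  -1.  ]
25 1.4 [0.509 0.197 0.187] [ 0.95  0.29 -0.35  0.31 -1.27 -0.95]
25 1.05 [0.516 0.145 0.172] [ 0.88  0.27 -0.44  0.34 -1.19 -0.92]
25 0.7 [0.523 0.101 0.139] [ 0.81  0.28 -0.53  0.39 -1.08 -0.9 ]
25 0.35 [0.527 0.073 0.093] [ 0.76  0.32 -0.61  0.44 -0.96 -0.93]
25 0 [0.528 0.062 0.045] [ 0.73  0.37 -0.68  0.49 -0.84 -0.98]
translation [-25.79   0.2    2.64] rot [ 0.06 34.38 -0.28]
```

```bash
python3 - <<'E'
from jig import *
T=T_tool(); t=np.radians(15); p,Rm=push(2.0,t,gap=.03)
go([.525,.10,.36],Rm,T); N=go([p[0],p[1],.34],Rm,T); print('then'); go(p,Rm,N)
E
```

```text
translation [-6.87 -0.12 -8.88] rot [ 0.06 34.38 -0.28]
translation [-26.65   0.2    0.2 ] rot [ 0.06 34.38 -0.28]
then
translation [-4.81  0.   17.95] rot [0. 0. 0.]
```

>>> {"api": "move_arm", "payload": {
  "rows": [
    {"translation": [-2,0,-3.5],"rot": [0,7,0],"hand": 1},
    {"translation": [-4,0,-6.5],"rot": [0,14,0],"hand": 1},
    {"translation": [-6.9,-0.1,-8.9],"rot": [0,21,-0.1],"hand": 1},
    {"translation": [-10.5,-0.1,-7.2],"rot": [0,28,-0.2],"hand": 1},
    {"translation": [-14,0,-5.7],"rot": [0.1,34.4,-0.3],"hand": 1},
    {"translation": [-18,0.1,-3.8],"rot": [0.1,34.4,-0.3],"hand": 1},
    {"translation": [-22,0.1,-2],"rot": [0.1,34.4,-0.3],"hand": 1},
    {"translation": [-26.6,0.2,0.2],"rot": [0.1,34.4,-0.3],"hand": 1}
  ]
}}

```text
t: 13.93
eef_pos: [0.4907, 0.3037, 0.339]
ee_rot: [3.138, -0.257, -1.42]
force: [1.0, -0.3, 0.2]
width: 0.02
gripper_force: 0.0
```

>>> {"api": "move_arm", "payload": {
  "rows": [
    {"translation": [0,0,0],"rot": [0,0,0],"hand": 1},
    {"translation": [0,0,0],"rot": [0,0,0],"hand": 1}
  ]
}}

```text
t: 14.1
eef_pos: [0.4913, 0.3033, 0.3378]
ee_rot: [3.136, -0.258, -1.418]
force: [-0.3, -0.3, -0.5]
width: 0.0064
gripper_force: 0.0
```

```bash
python3 - <<'E'
from jig import *
s=arm.get_state(); print(s['t'],s['eef_pos'],s['ee_rot'],s['force'],s['width'])
t=np.radians(15); p,Rm=push(2.0,t,gap=.03); print(p); go(p,Rm)
im,P,T=shot('wrist','w10')
for l in ['frame_end','frame_hinge']:
    for r in arm.pinpoint(l,'wrist')[:1]: print(l,round(r['p'],2),T[:3,:3]@r['point']+T[:3,3])
x=(P[...,:2]-W[:2])@EX[:2]; y=(P[...,:2]-W[:2])@[-EX[1],EX[0]]; z=P[...,2]
h=(abs(x)<.04)&(abs(y)<.02)&(z<.07); print('field z',np.median(z[h]),h.sum())
k=(abs(x)<.058)&(abs(y)<.035)&(z>.053)&(z<.06); print('field ext',np.percentile(x[k],[1,99]),np.percentile(y[k],[1,99]))
E
```

```text
14.1 [0.491 0.303 0.338] [ 3.136 -0.258 -1.418] [-0.304 -0.332 -0.498] 0.006385374988246957
[0.492 0.314 0.154]
translation [-5.71 -0.33 17.49] rot [0.18 0.23 0.54]
frame_end 0.95 [0.507 0.249 0.195]
frame_hinge 0.7 [0.506 0.216 0.052]
field z 0.05572890070859532 1949
field ext [-0.044  0.046] [-0.021  0.024]
```

>>> {"api": "move_arm", "payload": {
  "rows": [
    {"translation": [-1.7,-0.1,3.5],"rot": [0.2,0.2,0.5],"hand": 1},
    {"translation": [-2.8,-0.2,7],"rot": [0.2,0.2,0.5],"hand": 1},
    {"translation": [-3.9,-0.2,10.5],"rot": [0.2,0.2,0.5],"hand": 1},
    {"translation": [-4.9,-0.3,14],"rot": [0.2,0.2,0.5],"hand": 1},
    {"translation": [-5.7,-0.3,17.5],"rot": [0.2,0.2,0.5],"hand": 1},
    {"translation": [-5.7,-0.3,17.5],"rot": [0.2,0.2,0.5],"hand": 1},
    {"translation": [-5.7,-0.3,17.5],"rot": [0.2,0.2,0.5],"hand": 1}
  ]
}}

```text
t: 14.83
eef_pos: [0.4926, 0.3106, 0.1549]
ee_rot: [3.141, -0.262, -1.431]
force: [0.9, 0.8, 2.0]
width: 0.0006
gripper_force: 0.0
```

```bash
python3 - <<'E'
from jig import *
s=arm.get_state(); print(s['t'],s['eef_pos'],s['ee_rot'],s['force'])
t=np.radians(15); N=None
for th in np.arange(1.9,-.05,-.15):
    p,Rm=push(max(th,0),t); print(round(th,2),p,end=' '); go(p,Rm)
E
```

```text
14.8333 [0.493 0.311 0.155] [ 3.141 -0.262 -1.431] [0.909 0.838 1.974]
1.9 [0.498 0.274 0.173] translation [ 4.05 -0.   -0.83] rot [ 0.06 -0.03 -0.17]
1.75 [0.501 0.253 0.181] translation [ 6.3  -0.01 -1.02] rot [ 0.06 -0.03 -0.17]
1.6 [0.504 0.231 0.186] translation [ 8.58 -0.02 -0.87] rot [ 0.06 -0.03 -0.17]
1.45 [0.507 0.208 0.187] translation [10.83 -0.02 -0.36] rot [ 0.06 -0.03 -0.17]
1.3 [0.51  0.185 0.184] translation [12.99 -0.03  0.49] rot [ 0.06 -0.03 -0.17]
1.15 [0.514 0.163 0.178] translation [15.01 -0.04  1.67] rot [ 0.06 -0.03 -0.17]
1.0 [0.517 0.142 0.168] translation [16.83 -0.04  3.16] rot [ 0.06 -0.03 -0.17]
0.85 [0.52  0.122 0.155] translation [18.4  -0.05  4.93] rot [ 0.06 -0.03 -0.17]
0.7 [0.522 0.105 0.139] translation [19.69 -0.06  6.94] rot [ 0.06 -0.03 -0.17]
0.55 [0.524 0.09  0.12 ] translation [20.64 -0.06  9.13] rot [ 0.06 -0.03 -0.17]
0.4 [0.526 0.078 0.099] translation [21.23 -0.07 11.45] rot [ 0.06 -0.03 -0.17]
0.25 [0.527 0.07  0.077] translation [21.45 -0.07 13.82] rot [ 0.06 -0.03 -0.17]
0.1 [0.528 0.066 0.057] translation [21.34 -0.07 15.92] rot [ 0.06 -0.03 -0.17]
```

>>> {"api": "move_arm", "payload": {
  "rows": [
    {"translation": [4,0,-0.8],"rot": [0,0,0],"hand": 1},
    {"translation": [5.5,0,-1],"rot": [0,0,0],"hand": 1},
    {"translation": [7,0,-1],"rot": [0,0,0],"hand": 1},
    {"translation": [8.6,0,-0.9],"rot": [0,0,0],"hand": 1},
    {"translation": [9.7,0,-0.6],"rot": [0,0,0],"hand": 1},
    {"translation": [10.8,0,-0.4],"rot": [0,0,0],"hand": 1},
    {"translation": [11.9,0,0],"rot": [0,0,0],"hand": 1},
    {"translation": [13,0,0.5],"rot": [0,0,0],"hand": 1}
  ]
}}

```text
t: 15.5
eef_pos: [0.5105, 0.1861, 0.1834]
ee_rot: [-3.14, -0.26, -1.43]
force: [0.3, 0.6, 0.3]
width: 0.0007
gripper_force: 0.6
```

```bash
python3 - <<'E'
from jig import *
s=arm.get_state(); print(s['t'],s['eef_pos'],s['ee_rot'],s['force'])
im,P,T=shot('wrist','w11'); im2,P2,T2=shot('scene','s11')
for c,T in (('wrist',T),('scene',T2)):
    for r in arm.pinpoint('frame_end',c)[:2]:
        w=T[:3,:3]@r['point']+T[:3,3]; d=w-H; print(c,r['p'],w,'angle',np.arctan2(d[2],-d@EX),np.hypot(d[2],d@EX))
t=np.radians(15)
for th in (1.3,1.15,1,.85,.7,.55,.4,.25,.1,0,-.03):
    p,Rm=push(th,t); print(round(th,2),end=' '); go(p,Rm)
E
```

```text
15.5 [0.51  0.186 0.183] [-3.14 -0.26 -1.43] [0.321 0.559 0.317]
wrist 0.85 [0.515 0.183 0.197] angle 1.3393195395773512 0.1512059640888042
scene 0.65 [0.507 0.181 0.193] angle 1.326813192850619 0.14703012478625957
scene 0.47 [ 0.586 -0.273  0.077] angle 0.053398665174541914 0.4970844180498519
1.3 translation [ 0.13 -0.04 -0.07] rot [ 0.03  0.07 -0.14]
1.15 translation [ 2.15 -0.04  1.11] rot [ 0.03  0.07 -0.14]
1 translation [ 3.97 -0.05  2.6 ] rot [ 0.03  0.07 -0.14]
0.85 translation [ 5.55 -0.05  4.37] rot [ 0.03  0.07 -0.14]
0.7 translation [ 6.84 -0.06  6.37] rot [ 0.03  0.07 -0.14]
0.55 translation [ 7.8  -0.06  8.56] rot [ 0.03  0.07 -0.14]
0.4 translation [ 8.39 -0.06 10.88] rot [ 0.03  0.07 -0.14]
0.25 translation [ 8.62 -0.06 13.25] rot [ 0.03  0.07 -0.14]
0.1 translation [ 8.51 -0.06 15.34] rot [ 0.03  0.07 -0.14]
0 translation [ 8.28 -0.06 16.73] rot [ 0.03  0.07 -0.14]
-0.03 translation [ 8.18 -0.06 17.14] rot [ 0.03  0.07 -0.14]
```

The frame follows the fingers and is now at about 1.31 rad. I'll continue along the arc.

>>> {"api": "move_arm", "payload": {
  "rows": [
    {"translation": [1.1,0,0.5],"rot": [0,0,0],"hand": 1},
    {"translation": [2.2,0,1.1],"rot": [0,0,0],"hand": 1},
    {"translation": [3.1,0,1.8],"rot": [0,0,0],"hand": 1},
    {"translation": [4,0,2.6],"rot": [0,0,0],"hand": 1},
    {"translation": [4.8,0,3.5],"rot": [0,0,0],"hand": 1},
    {"translation": [5.6,0,4.4],"rot": [0,0,0],"hand": 1},
    {"translation": [6.8,0,6.4],"rot": [0,0,0],"hand": 1},
    {"translation": [7.8,0,8.5],"rot": [0,0,0],"hand": 1}
  ]
}}

```text
t: 16.37
eef_pos: [0.5244, 0.0898, 0.121]
ee_rot: [-3.139, -0.259, -1.43]
force: [1.4, 0.6, 0.5]
width: 0.0005
gripper_force: 0.4
```

```bash
python3 - <<'E'
from jig import *
s=arm.get_state(); print(s['t'],s['eef_pos'],s['ee_rot'],s['force'])
T2=camT('scene'); arm.grab_frame('scene')
for r in arm.pinpoint('frame_end','scene')[:1]:
        w=T2[:3,:3]@r['point']+T2[:3,3]; d=w-H; print(r['p'],w,'angle',np.arctan2(d[2],-d@EX),np.hypot(d[2],d@EX))
t=np.radians(15)
for th in (.55,.4,.25,.1,0,-.03):
    p,Rm=push(th,t); print(round(th,2),end=' '); go(p,Rm)
E
```

```text
16.3667 [0.524 0.09  0.121] [-3.139 -0.259 -1.43 ] [1.376 0.592 0.459]
0.47 [0.517 0.094 0.13 ] angle 0.578045720034477 0.1468432114913808
0.55 translation [-0.19 -0.29 -0.25] rot [ 0.3  -0.02 -0.18]
0.4 translation [ 0.41 -0.3   2.07] rot [ 0.3  -0.02 -0.18]
0.25 translation [ 0.63 -0.31  4.44] rot [ 0.3  -0.02 -0.18]
0.1 translation [ 0.52 -0.33  6.54] rot [ 0.3  -0.02 -0.18]
0 translation [ 0.28 -0.33  7.92] rot [ 0.3  -0.02 -0.18]
-0.03 translation [ 0.18 -0.33  8.33] rot [ 0.3  -0.02 -0.18]
```

>>> {"api": "move_arm", "payload": {
  "rows": [
    {"translation": [0.3,0,1.2],"rot": [0,0,0],"hand": 1},
    {"translation": [0.6,0,2.4],"rot": [0,0,0],"hand": 1},
    {"translation": [0.8,0,3.6],"rot": [0,0,0],"hand": 1},
    {"translation": [0.8,0,4.8],"rot": [0,0,0],"hand": 1},
    {"translation": [0.75,0,5.9],"rot": [0,0,0],"hand": 1},
    {"translation": [0.7,0,6.8],"rot": [0,0,0],"hand": 1},
    {"translation": [0.6,0,7.5],"rot": [0,0,0],"hand": 1},
    {"translation": [0.5,0,8],"rot": [0,0,0],"hand": 1}
  ]
}}

```text
t: 17.13
eef_pos: [0.5276, 0.0654, 0.0447]
ee_rot: [-3.141, -0.26, -1.43]
force: [-1.0, 0.4, 1.2]
width: 0.0007
gripper_force: 0.2
```

>>> {"api": "move_arm", "payload": {
  "rows": [
    {"translation": [0,0,0.15],"rot": [0,0,0],"hand": 1},
    {"translation": [0,0,0.15],"rot": [0,0,0],"hand": 1},
    {"translation": [0,0,0.15],"rot": [0,0,0],"hand": 1}
  ]
}}

```text
t: 17.38
eef_pos: [0.5278, 0.0654, 0.044]
ee_rot: [-3.14, -0.26, -1.43]
force: [-0.3, 0.3, -0.6]
width: 0.0002
gripper_force: 0.0
```

```bash
python3 - <<'E'
from jig import *
s=arm.get_state(); print(s['t'],s['eef_pos'],s['ee_rot'],s['force'])
t=np.radians(15)
for th in (0,-.03):
    p,Rm=push(th,t); print(round(th,2),p,end=' '); go(p,Rm)
im,P,T=shot('wrist','w12')
d=P-H; x=d@EX; y=d@np.array([-EX[1],EX[0],0]); z=P[...,2]
for lo in np.arange(-.185,-.02,.01):
    k=(x>=lo)&(x<lo+.01)&(abs(y)<.044)&(abs(y)>.03)&(z<.09); print(round(lo,3),k.sum(),np.percentile(z[k],[10,50,90]).round(4) if k.sum()>5 else '')
E
```

```text
17.3833 [0.528 0.065 0.044] [-3.14 -0.26 -1.43] [-0.281  0.271 -0.606]
0 [0.528 0.064 0.043] translation [0.06 0.01 0.16] rot [-0.06  0.12 -0.1 ]
-0.03 [0.528 0.064 0.038] translation [-0.04  0.01  0.57] rot [-0.06  0.12 -0.1 ]
-0.185 827 [0.014 0.015 0.015]
-0.175 823 [0.014 0.015 0.015]
-0.165 398 [0.014 0.015 0.015]
-0.155 0 
-0.145 0 
-0.135 0 
-0.125 0 
-0.115 0 
-0.105 0 
-0.095 0 
-0.085 0 
-0.075 0 
-0.065 0 
-0.055 0 
-0.045 0 
-0.035 0 
-0.025 0
```

>>> {"api": "move_arm", "payload": {
  "rows": [
    {"translation": [0,0,0.15],"rot": [0,0,0],"hand": 1},
    {"translation": [-0.05,0,0.3],"rot": [0,0,0],"hand": 1},
    {"translation": [-0.05,0,0.4],"rot": [0,0,0],"hand": 1},
    {"translation": [-0.05,0,0.4],"rot": [0,0,0],"hand": 1},
    {"translation": [-0.05,0,0.4],"rot": [0,0,0],"hand": 1}
  ]
}}

```text
t: 17.85
eef_pos: [0.5284, 0.0652, 0.0411]
ee_rot: [-3.139, -0.26, -1.43]
force: [-4.4, 1.0, 12.5]
width: 0.0001
gripper_force: 6.5
```

>>> {"api": "move_arm", "payload": {
  "rows": [
    {"translation": [0,0,0.15],"rot": [0,0,0],"hand": 1},
    {"translation": [0,0,0.15],"rot": [0,0,0],"hand": 1},
    {"translation": [0,0,0.15],"rot": [0,0,0],"hand": 1}
  ]
}}

```text
t: 18.1
eef_pos: [0.5286, 0.0651, 0.0407]
ee_rot: [-3.138, -0.26, -1.43]
force: [-10.6, 5.5, 24.4]
width: 0.0004
gripper_force: 12.2
```

>>> {"api": "move_arm", "payload": {
  "rows": [
    {"translation": [0,0,-2],"rot": [0,0,0],"hand": 1},
    {"translation": [0,0,-6],"rot": [0,0,0],"hand": 1},
    {"translation": [-3,0,-10],"rot": [0,0,0],"hand": 1},
    {"translation": [-7,0,-13],"rot": [0,0,0],"hand": 1},
    {"translation": [-11,0,-16],"rot": [0,0,0],"hand": 1},
    {"translation": [-14,0,-19],"rot": [0,0,0],"hand": 1},
    {"translation": [-14,0,-19],"rot": [0,0,0],"hand": 1},
    {"translation": [-14,0,-19],"rot": [0,0,0],"hand": 1}
  ]
}}

```text
t: 18.77
eef_pos: [0.5028, 0.2518, 0.1887]
ee_rot: [-3.136, -0.256, -1.427]
force: [0.7, 1.2, 0.5]
width: 0.0004
gripper_force: 0.0
```

```bash
python3 - <<'E'
from jig import *
s=arm.get_state(); print(s['t'],s['eef_pos'],s['ee_rot'],s['force'])
im,P,T=shot('wrist','w13')
d=P-H; x=d@EX; y=d@np.array([-EX[1],EX[0],0]); z=P[...,2]
for lo in np.arange(-.185,-.0,.015):
    k=(x>=lo)&(x<lo+.015)&(abs(y)<.040)&(abs(y)>.031)&(z<.12)&(z>.03); print(round(lo,3),k.sum(),np.percentile(z[k],[10,50,90]).round(4) if k.sum()>5 else '')
k=(abs(x+.086)<.04)&(abs(y)<.018)&(z<.1); print('field',k.sum(),np.median(z[k]),np.polyfit(x[k],z[k],1),np.polyfit(y[k],z[k],1))
k=(x<-.137)&(x>-.16)&(abs(y)<.043)&(z<.1)&(z>.04); print('bar',np.median(z[k]),k.sum())
imt,Pt,Tt=shot('top','t13')
for r in arm.pinpoint('sun_block','top')[:2]: print(r['p'],Tt[:3,:3]@r['point']+Tt[:3,3])
E
```

```text
18.7667 [0.503 0.252 0.189] [-3.136 -0.256 -1.427] [0.699 1.225 0.538]
-0.185 0 
-0.17 99 [0.054 0.055 0.056]
-0.155 354 [0.054 0.055 0.056]
-0.14 359 [0.054 0.055 0.056]
-0.125 351 [0.054 0.055 0.056]
-0.11 360 [0.054 0.055 0.056]
-0.095 360 [0.054 0.055 0.056]
-0.08 356 [0.054 0.055 0.056]
-0.065 350 [0.054 0.055 0.056]
-0.05 356 [0.054 0.055 0.056]
-0.035 355 [0.054 0.055 0.057]
-0.02 373 [0.055 0.056 0.057]
-0.005 351 [0.043 0.054 0.056]
field 3779 0.0557209696352024 [-0.004  0.055] [0.008 0.056]
bar 0.054853357015817394 2556
0.51 [ 0.591 -0.279  0.087]
0.37 [ 0.514  0.132 -0.   ]
```

View pics/w13.png

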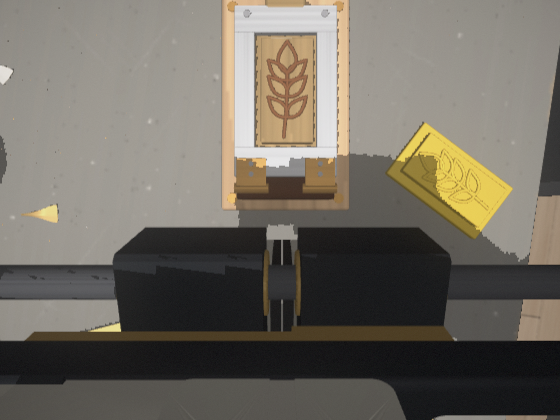

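The frame lies level at 55 mm over its whole length, around (285,90). The leaf field shows through its window, flat and centred, and the sun block is still in place. The robot touches nothing, so I'm handing in.

```bash
python3 -c "
from station import arm
print(arm.job_done())"
```

```text
the job is handed in; nothing more can be done
None
```

The leaf block lies flat and centred in the jig pocket, the hold-down frame is closed over it, the sun block stayed in place, and the job is handed in; the verdict was not shown.

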